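# Make up the service kits for two bicycles

### The arm

A 6-joint arm with a two-finger parallel gripper is mounted at the origin on the work surface. World frame = base frame: x ahead of the robot, y to its left, z up, the work surface at z = 0. Lengths are in mm, angles in rad, forces in N, time in s.
With the tool pointing down it reaches from about 350 to 875 mm from the base axis. Payload 4.2 kg.
Tool frame: the origin (TCP) lies midway between the tips of the shut fingers; the grasp point (between the pads) lies arm.grip_depth behind it (arm.grip_depth is the distance from the TCP to the grasp point, in mm); z points along the fingers, y is the direction in which the jaws open and shut (so a half turn about z gives the same grasp; the last joint's range is limited). The gripper opens to 85 mm and grips with 20 to 120 N. Pads are 22 mm wide; open, the fingers measure 114 mm over their backs; the gripper's body (76 mm by 85 mm) begins 54 mm behind the grasp point. The pads swing forward as they close: fully open they stand 13 mm farther back than shut.
Start: joints at [-0.907, 0.385, 0.008, 0, -1.194, -0.259], TCP at [246.16, -574.46, 231.312] pointing down, gripper open.
Joint ranges: [-3.14, 3.14], [-1.21, 2.06], [-1.07, 1.41], [-3.16, 2.05], [-2.99, -0.16], [-3.1, 3.1]. Speed limits (rad/s): [2.79, 2.79, 3.14, 3.14, 3.14, 3.14].

### API

Orientations are given as a unit quaternion [x, y, z, w].
In Python, from bench import arm gives the robot as it stands.
- The arm moves only by the tool play_rows, never from a script. Its argument "motion" is one flat list of numbers, 7 for each row, row after row: the opening in per cent of the stroke, from 0 (shut) to 100 (fully open), then the shift along the world's x, y, z in cm, then the turn, a rotation vector about the world's x, y, z in degrees. A call has 1 to 5 rows; each row is the pose to reach, as a shift and turn from the pose commanded when the call began; what a row does not reach only later rows make up. A row lasts 1/8 s, in which the tool goes at most 62.5 mm and 10.7 degrees, less where a joint would pass 70% of its speed; a pose out of reach is approached as far as the arm can. A call with a gripper value outside its range is refused whole. The fingers move at their own pace and stop on an object; the grip force is fixed at half the most. Time passes only in rows, so rows that repeat a pose let the fingers close. It gives the time, the measured TCP pose, the force and the opening at its end, in the units of the state.
- arm.read_state(): the state, without advancing time (a new reading comes with each control period).
- arm.get_image(name): name is "scene" or "side" or "wrist"; returns (picture, depth): 400x640x3 uint8, red, green, blue; 400x640 float32, mm along the optical axis (not along the pixel's ray), 0 where there is no reading.
- arm.camera_info(name): a dict with "fovy" (degrees; the focal length in pixels is half the picture's height over the tangent of half this angle, whatever the lens; pixels are square), "cx", "cy" (the principal point, pixels), "R" (3x3) and "t" (3): a world point X has camera coordinates R X + t. Camera axes: x right, y down, z forward; pixel columns grow to the right and rows downward; lengths in mm; the calibration is good to about 2 mm. A picture is of the moment at which its call begins: read the wrist's pose just before it. camera_info takes no time and is no camera call; for the wrist camera it gives the pose at the moment of the call.
- arm.job_done(): hands the job in, once; it reports no verdict.
Trained networks look in the newest picture that a camera, given by its name, has taken for a name from the list of things; names that differ only in an ending like _2 or _b are one class to them, and where a whole thing is asked for, a point or a joint stands for the part that bears it (a point fixed in the world has none). Each returns a list of dicts, best first, with "confidence" (0 to 1); they miss things now and then, are a little off and sometimes report something else, mostly with a low value. They report only what shows in the picture. A call takes as long as a camera call. They do not tell look-alikes from the thing itself.
- arm.outline_of(thing, camera): "mask" (400x640 bool, what is visible of it) and "extent" ([left, top, width, height] in pixels, round what is visible of it).
- arm.place_of(thing, camera): "uv" ([column, row] in pixels: a listed point, or the origin of a listed thing).
The state is a dict: "clock": time; "joints": joint angles; "joint_vel": joint speeds; "joint_efforts": joint torques, N m; "position": TCP position; "ee_rot": TCP orientation; "contact_force": force on the tool from outside, world axes, zero at the start; "wrist_torque": the same for the moment, N m; "gripper_width": finger opening in mm.
Only numpy, scipy, OpenCV 4.12 (cv2) and the standard library are available. Lean on these libraries where they do the work, as an engineer would, in place of code of your own. Each camera call takes 0.05 s, during which the arm holds its last target.

### The job

Make up two bicycle service kits from the stock on the porch table: the steel lockring tool, the black seat clamp and the white lube bottle go in the green tray, the silver seat clamp and the blue bumper in the yellow tray. Give each thing a bay to itself and set it down, without dropping it, flat on the bay's floor the same way up as it is now (tool and bottle standing). Leave the red bumper and the pulley wheel where they are.

Things in the scene. Friction and masses are not known exactly. Their poses are not given: they have to be found in the camera images.
- green_tray: the green plastic kit tray, open on top, fixed to the table: 116 mm (own x) by 222 mm (own y), walls 22 mm high and 3 mm thick, floor 4 mm above the table. Two dividers as high as the walls part it into three equal bays side by side along own y; each bay is 110 mm (x) by 70 mm (y) inside and their centres lie at y = -73, 0 and +73 mm, x = 0. Origin: centre of the underside, z up.
- yellow_tray: the yellow plastic kit tray, open on top, fixed to the table: 116 mm (own x) by 222 mm (own y), walls 22 mm high and 3 mm thick, floor 4 mm above the table. Two dividers as high as the walls part it into three equal bays side by side along own y; each bay is 110 mm (x) by 70 mm (y) inside and their centres lie at y = -73, 0 and +73 mm, x = 0. Origin: centre of the underside, z up.
- lockring_tool: the steel cassette lockring tool, standing upright: hexagon 25.4 mm across the flats from 0 to 26 mm height (one pair of flats faces its own +x and -x), above it a splined crown 24 mm in diameter to 40 mm, then a thin guide pin 6 mm in diameter to 56 mm. Origin: centre of the underside, z up. 110 g.
- black_clamp: an aluminium bicycle seat clamp, black, lying flat: an open ring 41 mm outside diameter, 35 mm inside, 15 mm tall, with a pair of bolt ears that reach to 29 mm from the ring's axis along its own +y (the ears and bolt are about 23 mm wide along x). Origin: on the ring's axis at the underside; z up along the axis. Across its own x the ring measures 41 mm and is free to grip. 45 g.
- lube_bottle: the capped white lube bottle, standing upright: round body 38 mm in diameter from 0 to 60 mm height, sloping shoulder to 70 mm, white cap with a thin nozzle to 100 mm. Origin: centre of the underside, z up. 75 g.
- silver_clamp: an aluminium bicycle seat clamp, bare silver, lying flat: an open ring 41 mm outside diameter, 35 mm inside, 15 mm tall, with a pair of bolt ears that reach to 29 mm from the ring's axis along its own +y (the ears and bolt are about 23 mm wide along x). Origin: on the ring's axis at the underside; z up along the axis. Across its own x the ring measures 41 mm and is free to grip. 45 g.
- blue_bumper: a blue silicone frame bumper (firm, behaves as rigid), a small rounded block 26 mm (own x) by 44 mm (own y) by 18 mm tall with a shallow saddle groove across the middle of its top (8 mm deep). Origin: centre of the underside, z up. 30 g.
- red_bumper: a red silicone frame bumper (firm, behaves as rigid), a small rounded block 26 mm (own x) by 44 mm (own y) by 18 mm tall with a shallow saddle groove across the middle of its top (8 mm deep). Origin: centre of the underside, z up. 30 g. Not part of either kit.
- pulley_wheel: a black toothed derailleur pulley wheel lying flat, 49 mm over the teeth, 8.5 mm thick at its steel hub. Origin: centre of the underside, z up. 20 g. Not part of either kit.
Things that resemble listed ones, but are neither listed nor needed, are in the scene too. Leave any pink, purple or turquoise look-alike of the black_clamp alone.

How it is judged:
By the outcome, as a careful person would: the job done as asked, in the order asked, and still so for the second after the job is handed in, with the robot touching nothing.
It also fails if it takes over 118 s, if anything falls off the work surface, if the arm or the gripper's body presses on something with over 40 N, if the wrist force passes 120 N, or if a joint passes its speed limit or range.

## Working session

There is one attempt and no reset: what is moved stays moved. The work goes in short steps, Python scripts to look and compute and a tool call to move; the robot and the scene stay as the last step left them, time stands still between calls to the robot, and variables do not carry over. Pictures are saved under pics/ and viewed, and the job is handed in when it is done.

Besides the shell and the picture viewer there is one more tool, called after "Request:" by a JSON object that holds its "name" and its "arguments", one argument or row to a line. play_rows: Moves the arm, as the interface text tells. Its arguments: {"type":"object","properties":{"motion":{"type":"array","items":{"type":"number"}}},"required":["motion"]}

```bash
ls -la; mkdir -p pics
cat > h.py <<'E'
import numpy as np, cv2
from bench import arm
def K(ci):
    f=200/np.tan(np.radians(ci["fovy"])/2); return f,ci["cx"],ci["cy"]
def save(n,img,s=1):
    cv2.imwrite("pics/"+n+".png",cv2.resize(img[:,:,::-1],None,fx=s,fy=s))
def backproj(ci,uv,d):
    f,cx,cy=K(ci); uv=np.atleast_2d(uv).astype(float); d=np.atleast_1d(d)
    c=np.stack([(uv[:,0]-cx)/f*d,(uv[:,1]-cy)/f*d,d],1)
    return (c-np.array(ci["t"]))@np.array(ci["R"])
def onplane(ci,uv,z):
    f,cx,cy=K(ci); R=np.array(ci["R"]);t=np.array(ci["t"]); C=-R.T@t
    r=R.T@np.array([(uv[0]-cx)/f,(uv[1]-cy)/f,1]); return C+r*(z-C[2])/r[2]
def cloud(ci,depth):
    v,u=np.mgrid[0:400,0:640]; p=backproj(ci,np.stack([u.ravel(),v.ravel()],1),depth.ravel()); return p.reshape(400,640,3)
E
python3 - <<'E'
from h import *
print(arm.grip_depth,arm.read_state())
for n in("scene","side","wrist"):
    ci=arm.camera_info(n); p,d=arm.get_image(n); save(n+"0",p,1.25); np.savez("pics/%s0.npz"%n,p=p,d=d)
    print(n,ci, [k for k in ci])
E
```

```text
total 12
drwxr-xr-x  3 agent agent 4096 Dec  6 21:26 .
drwxr-xr-x 23 root  root  4096 Dec  6 21:26 ..
drwxr-xr-x  2 agent agent 4096 Dec  6 21:26 pics
18.700000000000003 {'clock': 0.0, 'joints': array([-9.07423338e-01,  3.85547470e-01,  6.59213045e-03, -5.15879023e-04,
       -1.19404737e+00, -2.58574523e-01]), 'joint_vel': array([ 3.91255467e-04, -3.19891443e-04, -2.20259610e-03, -3.85148371e-04,
        1.23676553e-05, -5.05117737e-04]), 'joint_efforts': array([ 4.38600164e-04, -3.92282939e+01,  1.88393980e+01,  4.18600380e+00,
       -4.64276935e-03, -1.46699165e-05]), 'position': array([ 245.90294379, -573.92266558,  230.21141505]), 'ee_rot': array([-2.00926818e-01,  9.79605604e-01,  1.09468253e-03, -2.76002074e-04]), 'contact_force': array([ 0.55673571,  0.16552368, -0.15744171]), 'wrist_torque': array([0.03633631, 0.01971873, 0.01635354]), 'gripper_width': 84.76420018612447}
scene {'fovy': 57.6640948537807, 'cx': 326.02431761061314, 'cy': 200.0123189331927, 'R': array([[ 0.46577867,  0.88489658,  0.00287583],
       [ 0.68634346, -0.35921207, -0.63237595],
       [-0.55855429,  0.29652104, -0.7746563 ]]), 't': array([-218.1083059 , -374.18218602, 1183.51808444])} ['fovy', 'cx', 'cy', 'R', 't']
side {'fovy': 48.107314325108085, 'cx': 322.4674685985697, 'cy': 204.48935887472396, 'R': array([[-0.89404543, -0.44779488,  0.01274808],
       [-0.27508472,  0.52631602, -0.8045619 ],
       [ 0.35356918, -0.72282169, -0.59373196]]), 't': array([ 488.56303618,  195.60355497, 1063.76796947])} ['fovy', 'cx', 'cy', 'R', 't']
wrist {'fovy': 66.70276999378635, 'cx': 316.83586632045706, 'cy': 201.81145094018203, 'R': array([[-0.39371533,  0.9192305 ,  0.00187929],
       [ 0.87547941,  0.37435152,  0.30560882],
       [ 0.28022143,  0.12196816, -0.9521553 ]]), 't': array([624.82404936, -40.49564072, 380.58471928])} ['fovy', 'cx', 'cy', 'R', 't']
```

View pics/scene0.png

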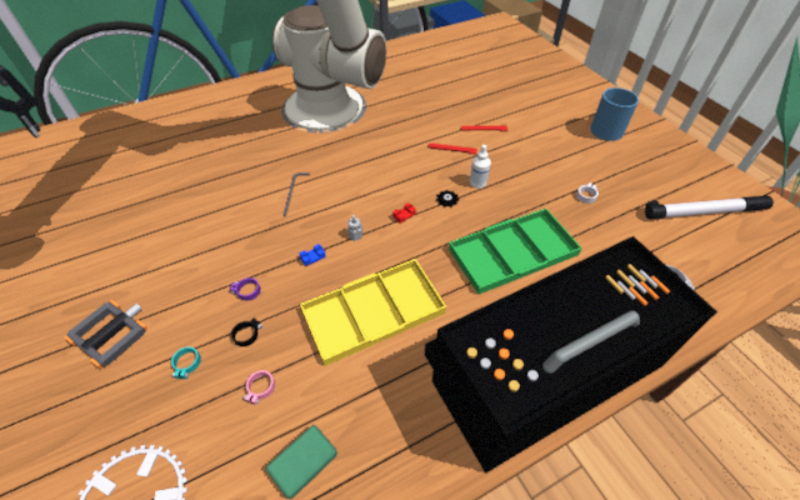

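View pics/side0.png

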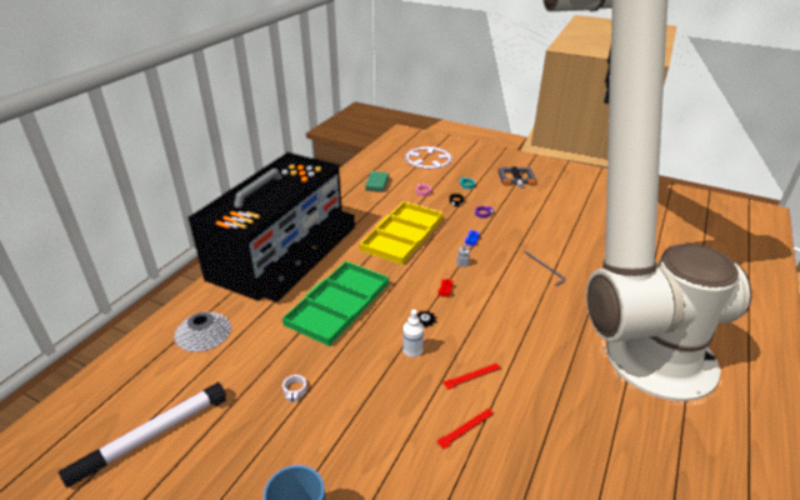

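View pics/wrist0.png

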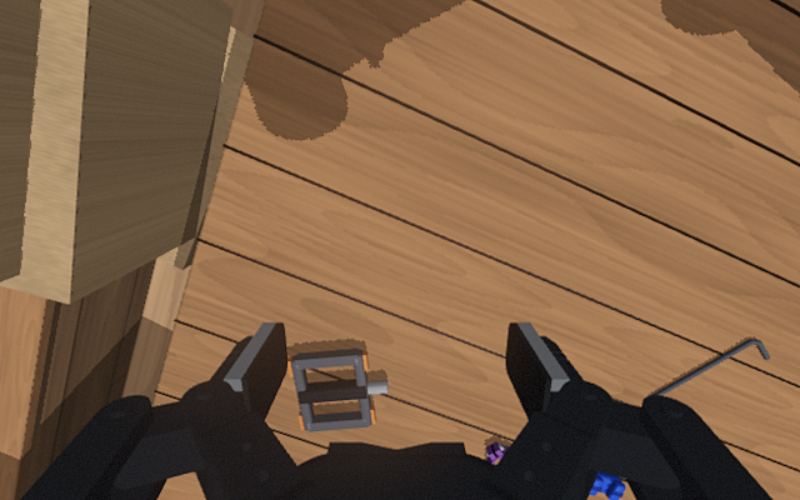

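Scene view (800×500 px): lockring tool at (355,228), black clamp (246,333), bottle (480,170), silver clamp (588,193), blue bumper (313,255), red bumper (404,213), pulley (447,198). The green tray is at (514,250), the yellow tray at (373,310), and the three coloured look-alikes are lower left. Next I'll measure from both fixed views.

Run:
```python
from h import *
import pickle
names=["green_tray","yellow_tray","lockring_tool","black_clamp","lube_bottle","silver_clamp","blue_bumper","red_bumper","pulley_wheel"]
C={n:arm.camera_info(n) for n in("scene","side")}
out={}
for n in names:
    for c in("scene","side"):
        o=arm.place_of(n,c); out[n,c]=o
        for q in o[:5]:
            print(n,c,np.round(q["uv"],1),round(q["confidence"],2),np.round(onplane(C[c],q["uv"],0)[:2],1))
pickle.dump(out,open("pl.pkl","wb"))
# height via triangulation of best pairs
def tri(a,b):
    A=[];B=[]
    for c,uv in(("scene",a),("side",b)):
        f,cx,cy=K(C[c]);R=np.array(C[c]["R"]);t=np.array(C[c]["t"])
        r=R.T@np.array([(uv[0]-cx)/f,(uv[1]-cy)/f,1]);r/=np.linalg.norm(r);o=-R.T@t
        P=np.eye(3)-np.outer(r,r);A.append(P);B.append(P@o)
    X=np.linalg.lstsq(np.vstack(A),np.hstack(B),rcond=None)[0]; return X, np.linalg.norm(A[0]@X-B[0])
for n in names:
    for a in out[n,"scene"][:4]:
        for b in out[n,"side"][:4]:
            X,e=tri(a["uv"],b["uv"])
            if e<6 and abs(X[2])<40: print("tri",n,np.round(X,1),round(e,1))
print(arm.read_state()["clock"])
```

```text
green_tray scene [408.7 200.4] 0.92 [622.4 144.9]
green_tray side [272.8 244.7] 0.63 [616.5 150.6]
yellow_tray scene [298.5 248.5] 0.63 [ 621.5 -148.5]
yellow_tray side [319.7 185.8] 0.58 [ 632.2 -151.9]
lockring_tool scene [282.5 189.8] 0.65 [ 449.8 -112. ]
lockring_tool scene [298.2 247. ] 0.16 [ 617.8 -147.5]
lockring_tool side [373.1 210.7] 0.46 [ 437.1 -109. ]
black_clamp scene [210.1 306.8] 0.86 [ 661.6 -357.1]
black_clamp scene [146.7 289.3] 0.71 [ 566.5 -459.4]
black_clamp scene [202.6 233.7] 0.58 [ 486.5 -322.9]
black_clamp scene [193.  268.9] 0.57 [ 564.2 -365. ]
black_clamp scene [465.6 157. ] 0.36 [570.4 369.3]
black_clamp side [336.9 154.4] 0.67 [ 667.3 -353.1]
black_clamp side [366.8 160.6] 0.56 [ 559.5 -362.8]
black_clamp side [376.9 149.5] 0.5 [ 556.6 -450.6]
black_clamp side [385.2 169.7] 0.49 [ 483.7 -336.9]
lube_bottle scene [383.8 144.6] 0.82 [427.6 201.9]
lube_bottle side [330.6 279.2] 0.74 [428.  192.9]
silver_clamp scene [468.3 154.7] 0.48 [566.9 381.8]
silver_clamp side [366.1 157.6] 0.65 [ 569.2 -380.3]
silver_clamp side [234.9 311.7] 0.63 [573.5 379.2]
blue_
[... 161 characters left out ...]
side [356.2 231.3] 0.58 [444.   -0.7]
pulley_wheel scene [356.6 162.5] 0.51 [452.8  99.4]
pulley_wheel scene [467.8 157.7] 0.34 [575.2 372.7]
pulley_wheel side [340.5 257.7] 0.43 [438.3 113.8]
tri green_tray [619.5 147.2  -4.1] 0.6
tri yellow_tray [ 627.2 -148.     5.2] 2.9
tri lockring_tool [ 441.3 -112.1   -5.6] 3.6
tri black_clamp [ 665.1 -355.     1.3] 3.1
tri black_clamp [ 560.9 -461.7   -7.2] 0.8
tri black_clamp [ 484.  -325.4    3.3] 4.7
tri black_clamp [ 561.4 -365.9   -2.7] 0.9
tri lube_bottle [428.3 198.1   3.6] 2.6
tri silver_clamp [570.2 380.1   2.9] 1.8
tri blue_bumper [ 463.8 -198.8  -12.8] 0.2
tri red_bumper [444.5   4.4   2.3] 2.6
tri pulley_wheel [443.2 104.8 -10.2] 1.1
1.05
```

Run:
```python
from h import *
tgt={"green":(620,147,150),"yellow":(624,-149,150),"tool":(443,-112,40),"black":(562,-365,45),"bottle":(428,198,60),"silver":(570,380,45),"blue":(466,-196,40),"red":(444,4,40)}
import math
for c in("scene","side"):
    z=np.load("pics/%s0.npz"%c); ci=arm.camera_info(c); P=cloud(ci,z["d"])
    ok=(z["d"]>0)
    tab=ok&(abs(P[...,2])<8)&(P[...,0]>350)&(P[...,0]<800)&(abs(P[...,1])<500)
    print(c,"table z med",np.median(P[tab][:,2]))
    img=z["p"]; hsv=cv2.cvtColor(img,cv2.COLOR_RGB2HSV)
    wood=(hsv[...,0]>5)&(hsv[...,0]<20)&(hsv[...,1]>90)
    for n,(x,y,r) in tgt.items():
        m=ok&(np.hypot(P[...,0]-x,P[...,1]-y)<r)&(P[...,2]>-8)
        if n=="green": m&=(hsv[...,0]>50)&(hsv[...,0]<80)&(hsv[...,1]>100)
        elif n=="yellow": m&=(hsv[...,0]>22)&(hsv[...,0]<35)&(hsv[...,1]>100)
        else: m&=(P[...,2]>6)&~((hsv[...,0]>20)&(hsv[...,0]<80)&(hsv[...,1]>120))
        q=P[m]
        if len(q)<8: print(n,len(q)); continue
        rect=cv2.minAreaRect(q[:,:2].astype(np.float32))
        print(c,n,len(q),np.round(rect[0],1),np.round(rect[1],1),round(rect[2],1),"zmax",np.round(np.percentile(q[:,2],[50,97]),1),"mean",np.round(q[:,:2].mean(0),1))
ci=arm.camera_info("wrist");R=np.array(ci["R"]);print(-R.T@np.array(ci["t"]),arm.read_state()["position"])
```

```text
scene table z med -0.5907168755583135
scene green 3998 [619.2 147.8] [224.9 142.5] 86.6 zmax [ 4.2 21.7] mean [625.2 145.9]
scene yellow 5365 [ 650.2 -145.4] [231.2 209.3] 88.4 zmax [ 3.8 21.7] mean [ 621.1 -151. ]
scene tool 164 [ 450.6 -106.6] [25.  24.4] 56.7 zmax [29.3 51.1] mean [ 454.1 -107.1]
scene black 189 [ 565.4 -354.8] [40.7 48.1] 45.3 zmax [12.4 16.2] mean [ 566.2 -352.6]
scene bottle 374 [436.4 190.9] [38.  30.8] 48.0 zmax [52.3 94.6] mean [440.  188.3]
scene silver 121 [573.6 377.2] [38.9 50.1] 50.9 zmax [12.  15.5] mean [574.9 378.1]
scene blue 192 [ 462.4 -200.1] [26.6 44. ] 5.7 zmax [14.6 18.7] mean [ 465.2 -200.2]
scene red 155 [445.7   4.7] [26.3 44.5] 11.7 zmax [15.2 18.8] mean [448.3   4.2]
side table z med -0.05310558736798604
side green 2910 [666.1 145.2] [225.9 205. ] 86.5 zmax [ 5.3 22.6] mean [628.9 151.8]
side yellow 1836 [ 647.2 -148.4] [229.  176.2] 88.1 zmax [ 6.4 22.4] mean [ 624.  -144.8]
side tool 132 [ 445.8 -102.3] [27.1 25.6] 1.1 zmax [26.5 51.6] mean [443.3 -98.6]
side black 62 [ 564. -351.] [37.2 54.6] 22.4 zmax [12.2 16.3] mean [ 562.7 -349.7]
side bottle 462 [425.9 201. ] [37.9 30.5] 31.8 zmax [51.5 94.7] mean [424.  205.8]
side silver 177 [570.  381.7] [39.4 49.7] 31.0 zmax [12.9 16.5] mean [569.9 382.5]
side blue 96 [ 458.8 -196.6] [24.4 47.6] 4.8 zmax [15.2 20.6] mean [ 458.5 -195.9]
side red 129 [442.2   6.2] [26.  44.5] 12.1 zmax [15.2 19.7] mean [441.4   8. ]
[ 174.89313368 -605.83023215  374.55636505] [ 246.13409378 -574.46562897  231.30454621]
```

Run:
```python
from h import *
a=np.load("pics/scene0.npz")["p"]; b=np.load("pics/side0.npz")["p"]
def crop(im,u,v,h=28): return cv2.resize(im[v-h:v+h,u-h:u+h],(260,260),interpolation=cv2.INTER_CUBIC)
r1=np.hstack([crop(a,196,266),crop(a,470,154),crop(a,283,183)])
r2=np.hstack([crop(b,366,159),crop(b,235,310),crop(b,372,205)])
save("crops",np.vstack([r1,r2]))
```

```text
(no output)
```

View pics/crops.png

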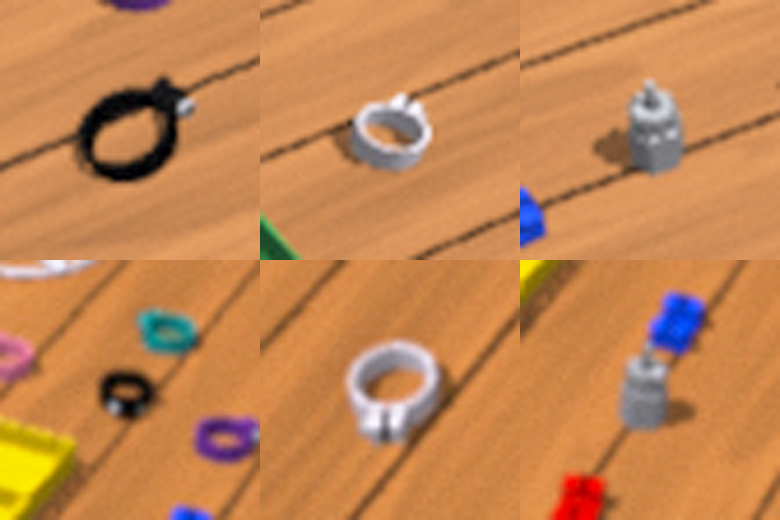

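Request:
{"name": "play_rows", "arguments": {
  "motion": [100,5,6,0,0,0,10,100,8,11.5,0,0,0,20,100,10,17,0,0,0,30,100,10,23,0,0,0,36,100,10,23,0,0,0,36]
}}

```text
clock: 1.68
position: [346.2, -341.5, 231.8]
ee_rot: [-0.496, 0.868, -0.0, 0.0]
contact_force: [-0.2, -0.8, -0.2]
gripper_width: 85.3
```

Run:
```python
from h import *
for c in("scene","side"):
    z=np.load("pics/%s0.npz"%c); P=cloud(arm.camera_info(c),z["d"])
    m=(z["d"]>0)&(P[...,2]>40)&(P[...,0]>600)&(P[...,0]<1000)&(abs(P[...,1])<400)
    q=P[m]
    for y in range(-100,400,50):
        s=q[(q[:,1]>y)&(q[:,1]<y+50)]
        if len(s)>5: print(c,y,np.round(s[:,0].min()),np.round(s[:,2].max()))
```

```text
scene -100 739.0 169.0
scene -50 781.0 181.0
scene 0 781.0 181.0
scene 50 781.0 182.0
scene 100 781.0 181.0
scene 150 781.0 169.0
scene 200 781.0 169.0
side -100 736.0 170.0
side -50 736.0 180.0
side 0 725.0 182.0
side 50 726.0 181.0
side 100 735.0 182.0
side 150 734.0 171.0
side 200 737.0 169.0
```

Request:
{"name": "play_rows", "arguments": {
  "motion": [100,3,6,-1,0,0,10,100,6,12,-2,0,0,20,100,8,18,-4,0,0,30.5,100,10,23.5,-6,0,0,30.5,100,10,23.5,-6,0,0,30.5]
}}

```text
clock: 2.3
position: [446.9, -107.4, 170.4]
ee_rot: [-0.706, 0.708, 0.0, -0.001]
contact_force: [-0.2, -0.3, -0.3]
gripper_width: 85.4
```

```bash
cat > look.py <<'E'
from h import *
import sys
def look(tag):
    s=arm.read_state(); ci=arm.camera_info("wrist"); p,d=arm.get_image("wrist"); save(tag,p,1.25); np.savez("pics/%s.npz"%tag,p=p,d=d,R=ci["R"],t=ci["t"])
    return s,ci,p,d
if __name__=="__main__":
    s,ci,p,d=look(sys.argv[1]); print(s["position"],s["clock"],s["contact_force"])
E
python3 look.py w1
```

```text
[ 446.87127233 -107.35228658  170.39024845] 2.3 [-0.15622242 -0.26257536 -0.32103417]
```

View pics/w1.png

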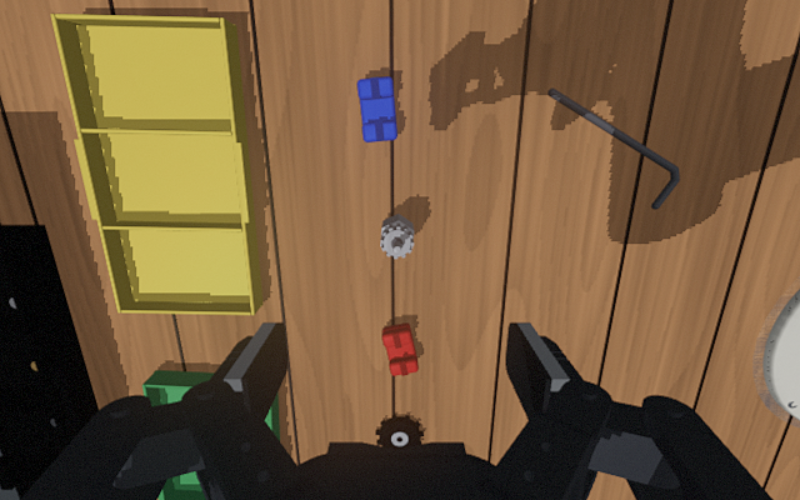

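Wrist view: yellow tray at (160,165), blue bumper (378,108), tool (397,238), red bumper (400,349), pulley (400,438).

Run:
```python
from h import *
z=np.load("pics/w1.npz"); ci=arm.camera_info("wrist"); P=cloud(ci,z["d"]); img=z["p"]; hsv=cv2.cvtColor(img,cv2.COLOR_RGB2HSV)
H,S,V=[hsv[...,i] for i in range(3)]
tab=(H>5)&(H<20)&(P[...,0]>400)&(P[...,0]<500)&(P[...,1]>-250)&(P[...,1]<0)&(abs(P[...,2])<6)
print("table",np.median(P[tab][:,2]))
m=(np.hypot(P[...,0]-446,P[...,1]+106)<35)&(P[...,2]>4)
q=P[m]; 
for lo,hi in((4,22),(22,28),(30,38),(37,42),(44,60)):
    s=q[(q[:,2]>lo)&(q[:,2]<hi)]
    if len(s)>2:
        r=cv2.minAreaRect(s[:,:2].astype(np.float32)); print("tool",lo,hi,len(s),s.mean(0).round(1),np.round(r[0],1),np.round(r[1],1),round(r[2],1))
m=(H>110)&(H<130)&(S>120)&(np.hypot(P[...,0]-462,P[...,1]+198)<45)&(P[...,2]>12)
r=cv2.minAreaRect(P[m][:,:2].astype(np.float32)); print("blue",r,np.percentile(P[m][:,2],[50,95]),P[m].mean(0))
m=(H>22)&(H<36)&(S>80)&(P[...,2]>17)&(P[...,2]<27)&(np.hypot(P[...,0]-624,P[...,1]+149)<140)
q=P[m];r=cv2.minAreaRect(q[:,:2].astype(np.float32)); print("yel",r,np.median(q[:,2]),len(q))
vis=np.zeros((400,640),np.uint8);vis[m]=255;
save("yelmask",np.dstack([vis]*3))
# crop of tool
u,v=317,190
save("toolcrop",cv2.resize(img[v-28:v+28,u-28:u+28],(560,560),interpolation=cv2.INTER_CUBIC))
```

```text
table 0.5785178698878304
tool 4 22 95 [ 446.8 -117.6   13.3] [ 446.5 -117.7] [ 7.3 25. ] 85.0
tool 22 28 100 [ 447.3 -115.3   26. ] [ 447.1 -110. ] [22.2 24.9] 85.4
tool 30 38 66 [ 447.2 -113.    34.3] [ 447.7 -109. ] [24.6 19.7] 8.9
tool 37 42 388 [ 447.4 -107.3   40.1] [ 447.4 -106.5] [24.2 24.4] 12.3
tool 44 60 48 [ 447.2 -107.5   53.8] [ 447.4 -106.9] [5.  4.9] 63.6
blue ((461.1880187988281, -201.09835815429688), (25.49623680114746, 43.17308044433594), 5.2957763671875) [18.36229451 19.73647588] [ 461.0938922  -201.46002936   20.8604438 ]
yel ((650.7225341796875, -150.77171325683594), (222.47210693359375, 176.66351318359375), 88.2038345336914) 21.967094635927552 5236
```

View pics/toolcrop.png

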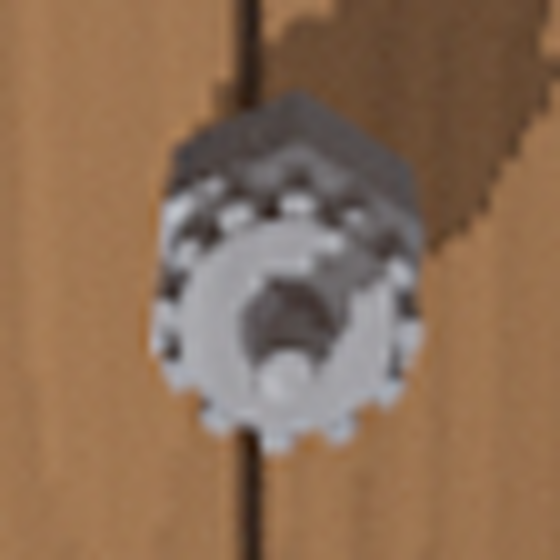

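View pics/yelmask.png

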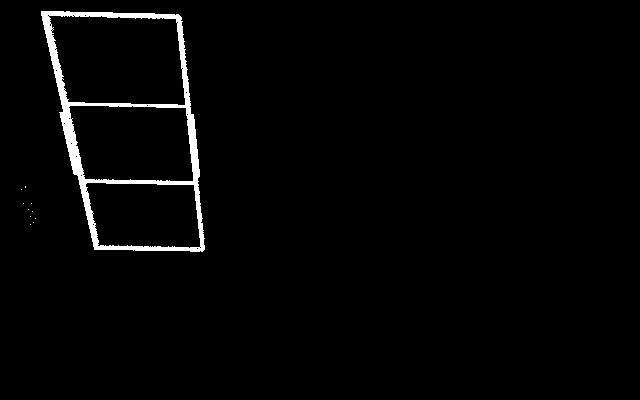

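Request:
{"name": "play_rows", "arguments": {
  "motion": [100,0,0,-5,0,0,-4,100,0,0,-10,0,0,-4,100,0.05,0.05,-12.5,0,0,-4,100,0.05,0.05,-12.5,0,0,-4]
}}

```text
clock: 2.85
position: [445.6, -110.4, 45.1]
ee_rot: [-0.679, 0.734, 0.001, -0.002]
contact_force: [-0.9, -0.2, 1.0]
gripper_width: 85.3
```

```bash
python3 look.py w2
python3 - <<'E'
from h import *
print(arm.read_state()["position"],arm.read_state()["ee_rot"])
E
```

```text
[ 445.62315528 -110.35796885   45.09870303] 2.85 [-0.9050519  -0.17702035  0.95044027]
[ 446.88815578 -110.11507084   46.42264975] [-6.79484367e-01  7.33689887e-01  3.08819958e-05 -3.79477680e-04]
```

View pics/w2.png

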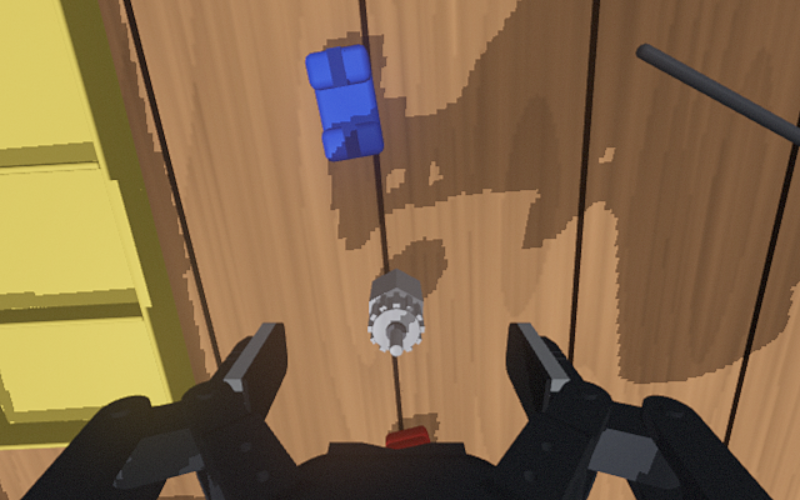

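```bash
cat > tool.py <<'E'
from h import *
import sys
z=np.load("pics/%s.npz"%sys.argv[1]); ci=arm.camera_info("wrist")
print("t",z["t"],ci["t"])
ci["R"]=z["R"];ci["t"]=z["t"]
P=cloud(ci,z["d"])
m=(np.hypot(P[...,0]-446,P[...,1]+106)<35)&(P[...,2]>4)&(P[...,2]<62)&(z["d"]>120)
q=P[m]
for lo,hi in((4,22),(22,28),(38,42),(44,60)):
    s=q[(q[:,2]>lo)&(q[:,2]<hi)]
    if len(s)>2:
        r=cv2.minAreaRect(s[:,:2].astype(np.float32)); print("tool",lo,hi,len(s),s.mean(0).round(1),np.round(r[0],1),np.round(r[1],1),round(r[2],1))
E
python3 tool.py w2
python3 - <<'E'
from h import *
for i in range(4):
    arm.get_image("side"); s=arm.read_state(); print(s["position"])
E
```

```text
t [453.40628857  88.95222288 228.19706835] [454.74983052  88.95094219 228.01003018]
tool 4 22 429 [ 446.2 -117.1   13.3] [ 446.2 -117. ] [ 7.9 25.5] 85.5
tool 22 28 325 [ 446.4 -115.9   25.7] [ 446.3 -114.1] [13.4 25.2] 85.2
tool 38 42 1011 [ 446.8 -108.3   40.2] [ 447.1 -106.9] [25.  24.4] 86.5
tool 44 60 212 [ 447.  -107.5   52.6] [ 447.2 -106.6] [5.7 5.7] 15.4
[ 447.61395743 -109.86276819   47.24038886]
[ 447.89648395 -109.63230561   47.64007368]
[ 447.9214215  -109.42430518   47.81279454]
[ 447.78868405 -109.24295243   47.78008333]
```

Request:
{"name": "play_rows", "arguments": {
  "motion": [100,0,0.2,-2.2,0,0,0,100,0,0.2,-4.2,0,0,0,100,0,0.2,-4.2,0,0,0,0,0,0.2,-4.2,0,0,0,0,0,0.2,-4.2,0,0,0]
}}

```text
clock: 3.72
position: [447.5, -106.9, 5.3]
ee_rot: [-0.68, 0.733, -0.001, 0.001]
contact_force: [-0.5, 0.3, 0.3]
gripper_width: 51.5
```

Request:
{"name": "play_rows", "arguments": {
  "motion": [0,0,0,0,0,0,0,0,0,0,0,0,0,0]
}}

```text
clock: 3.98
position: [447.1, -106.9, 5.1]
ee_rot: [-0.68, 0.733, -0.0, 0.0]
contact_force: [-0.7, 0.3, 6.2]
gripper_width: 24.0
```

Request:
{"name": "play_rows", "arguments": {
  "motion": [0,0,0,4,0,0,0,0,0,0,9,0,0,0,0,1,4,13,0,0,0,0,3,9,16,0,0,0,0,5,15,18,0,0,0]
}}

```text
clock: 4.6
position: [496.0, 40.9, 185.1]
ee_rot: [-0.68, 0.734, -0.0, 0.001]
contact_force: [0.9, -0.5, -1.7]
gripper_width: 23.9
```

Request:
{"name": "play_rows", "arguments": {
  "motion": [0,1,6,0,0,0,0,0,2,12,0,0,0,0,0,3,18,0,0,0,0,0,3,19,0,0,0,0,0,3,19,0,0,0,0]
}}

```text
clock: 5.22
position: [524.7, 229.6, 182.3]
ee_rot: [-0.68, 0.733, 0.0, -0.001]
contact_force: [-0.4, -0.1, -0.9]
gripper_width: 24.0
```

```bash
python3 look.py w3
```

```text
[524.72954572 229.62398966 182.34280452] 5.225 [-0.39723737 -0.06567003 -0.85945237]
```

View pics/w3.png

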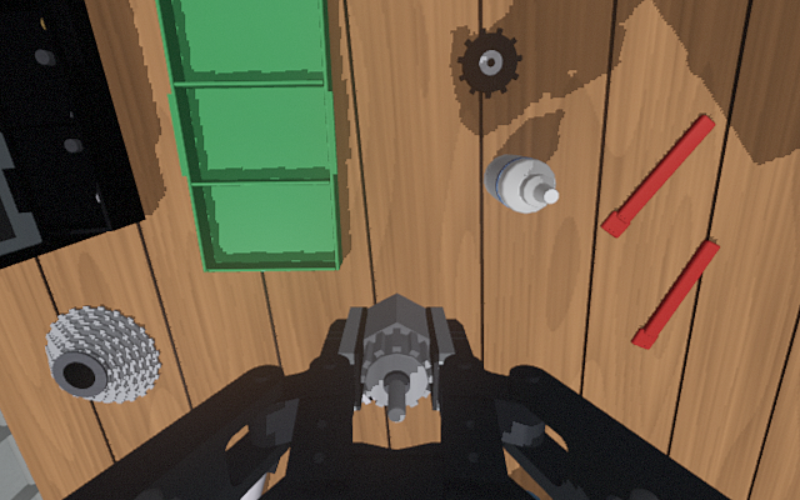

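The tool is held upright at (397,350). The green tray's dividers at (250,85) and (265,184), its near wall and the bottle at (525,185) are all visible.

```bash
cat > tray.py <<'E'
from h import *
from scipy.optimize import least_squares
def fit(tag,col,x0):
    z=np.load("pics/%s.npz"%tag); ci=arm.camera_info("wrist"); ci["R"]=z["R"];ci["t"]=z["t"]
    P=cloud(ci,z["d"]); hsv=cv2.cvtColor(z["p"],cv2.COLOR_RGB2HSV);H,S=hsv[...,0],hsv[...,1]
    m=((H>50)&(H<80)&(S>80)) if col=="g" else ((H>22)&(H<36)&(S>80))
    m&=(P[...,2]>19)&(P[...,2]<26)&(np.hypot(P[...,0]-x0[0],P[...,1]-x0[1])<150)
    n,l,st,_=cv2.connectedComponentsWithStats(m.astype(np.uint8)); k=1+st[1:,4].argmax(); m=l==k
    # top rim only: keep z near
    q=P[m]; print("n",len(q),"rim z",np.median(q[:,2]))
    def res(p):
        c,s=np.cos(p[2]),np.sin(p[2]); d=q[:,:2]-p[:2]; X=d@[c,s];Y=d@[-s,c]
        # distance to rim band centres (half-thickness 1.5 dead zone)
        dx=np.maximum(abs(abs(X)-56.5)-1.5,0)+0*X
        cand=[abs(abs(X)-56.5)]+[abs(Y-y) for y in(-109.5,-36.5,36.5,109.5)]
        e=np.min(cand,0); out=np.maximum(abs(X)-58,0)+np.maximum(abs(Y)-111,0)
        return np.maximum(e-1.0,0)+out
    r=least_squares(res,[x0[0],x0[1],np.radians(x0[2])],loss="soft_l1",f_scale=1)
    print(col,"centre",r.x[:2].round(1),"rot deg",np.degrees(r.x[2]).round(2),"cost/n",r.cost/len(q))
    return r.x
if __name__=="__main__":
    x=fit("w3","g",(620,147,-3.4)); 
    for b in(-73,0,73): print("bay",b,(x[:2]+b*np.array([-np.sin(x[2]),np.cos(x[2])])).round(1))
    x=fit("w1","y",(624,-149,-1.8)); 
    for b in(-73,0,73): print("bay",b,(x[:2]+b*np.array([-np.sin(x[2]),np.cos(x[2])])).round(1))
E
python3 tray.py
python3 - <<'E'
from h import *
z=np.load("pics/w3.npz"); ci=arm.camera_info("wrist"); ci["R"]=z["R"];ci["t"]=z["t"]
P=cloud(ci,z["d"]); q=P[(np.hypot(P[...,0]-429,P[...,1]-196)<40)&(P[...,2]>6)&(P[...,2]<110)]
for lo,hi in((6,55),(55,64),(64,72),(80,97),(97,104)):
    s=q[(q[:,2]>lo)&(q[:,2]<hi)]
    if len(s)>2: print("bottle",lo,len(s),np.round(cv2.minEnclosingCircle(s[:,:2].astype(np.float32))[0],1),cv2.minEnclosingCircle(s[:,:2].astype(np.float32))[1])
# floor z of green
hsv=cv2.cvtColor(z["p"],cv2.COLOR_RGB2HSV); m=(hsv[...,0]>50)&(hsv[...,0]<80)&(hsv[...,1]>80)&(P[...,2]<10)&(P[...,2]>0)
print("floor",np.median(P[m][:,2]))
E
```

```text
n 3207 rim z 22.18613194716621
g centre [627.2 145.5] rot deg -3.58 cost/n 0.3652723026690841
bay -73 [622.6  72.7]
bay 0 [627.2 145.5]
bay 73 [631.7 218.4]
n 4460 rim z 22.118519084620452
y centre [ 623.2 -149.8] rot deg -1.3 cost/n 0.3627368301901917
bay -73 [ 621.5 -222.8]
bay 0 [ 623.2 -149.8]
bay 73 [624.8 -76.9]
bottle 6 509 [433.5 193.1] 18.876293182373047
bottle 55 460 [430.8 194.4] 18.90900993347168
bottle 64 464 [430.8 194.7] 16.245872497558594
bottle 80 394 [430.9 194.6] 10.244000434875488
bottle 97 140 [430.9 194.4] 4.688927173614502
floor 4.588120861512145
```

Run:
```python
from h import *
for tag,lo,hi,c0,th in(("w3",50,80,(620,147),-3.5),("w1",22,36,(624,-149),-1.5)):
    z=np.load("pics/%s.npz"%tag); ci=arm.camera_info("wrist"); ci["R"]=z["R"];ci["t"]=z["t"]
    P=cloud(ci,z["d"]); hsv=cv2.cvtColor(z["p"],cv2.COLOR_RGB2HSV);H,S=hsv[...,0],hsv[...,1]
    m=(H>lo)&(H<hi)&(S>80)&(P[...,2]>20.5)&(P[...,2]<24)&(np.hypot(P[...,0]-c0[0],P[...,1]-c0[1])<150)
    q=P[m][:,:2]-c0; t=np.radians(th); X=q@[np.cos(t),np.sin(t)];Y=q@[-np.sin(t),np.cos(t)]
    for a in range(-110,110,36):
        s=X[(Y>a+6)&(Y<a+30)]
        if len(s)>10: print(tag,a,"X lo",np.percentile(s[s<0],[2,50,98]).round(1) if (s<0).sum()>4 else None,"hi",np.percentile(s[s>0],[2,50,98]).round(1) if (s>0).sum()>4 else None)
    h,_=np.histogram(Y,np.arange(-125,125,2)); print([(int(e),int(n)) for e,n in zip(np.arange(-125,125,2),h) if n>60])
```

```text
w3 -110 X lo [-50.4 -49.3 -47.6] hi [62.2 63.3 64.7]
w3 -74 X lo [-50.5 -49.2 -47.4] hi [ 62.1  63.3 122.3]
w3 -38 X lo [-53.2 -50.4 -47.4] hi [ 62.3  64.9 119.2]
w3 -2 X lo [-53.3 -50.6 -47.5] hi [ 62.3  65.1 117.6]
w3 34 X lo [-50.3 -49.  -47.4] hi [ 62.2  63.5 116. ]
w3 70 X lo [-50.3 -49.1 -47.4] hi [62.  63.4 65.2]
[(-39, 262), (-37, 204), (33, 150), (35, 219), (107, 198)]
w1 -110 X lo [-58.2 -56.9 -55.1] hi [53.9 55.7 57.9]
w1 -74 X lo [-58.2 -57.  -55.1] hi [54.1 55.6 57.8]
w1 -38 X lo [-61.6 -58.6 -55.5] hi [53.9 56.8 61. ]
w1 -2 X lo [-61.4 -58.7 -55.5] hi [54.1 57.  60.7]
w1 34 X lo [-58.5 -57.1 -55.4] hi [53.7 55.3 57.6]
w1 70 X lo [-58.7 -57.5 -55.5] hi [ 53.7  55.2 113.5]
[(-111, 377), (-109, 125), (-39, 265), (-37, 176), (33, 161), (35, 213), (107, 229), (109, 61)]
```

Run:
```python
from h import *
for tag in("scene","side"):
  for lo,hi,c0,th in((50,80,(627,146),-3.5),(22,36,(623,-150),-1.3)):
    z=np.load("pics/%s0.npz"%tag); ci=arm.camera_info(tag)
    P=cloud(ci,z["d"]); hsv=cv2.cvtColor(z["p"],cv2.COLOR_RGB2HSV);H,S=hsv[...,0],hsv[...,1]
    m=(H>lo)&(H<hi)&(S>80)&(P[...,2]>17)&(P[...,2]<26)
    q=P[m][:,:2]-c0; t=np.radians(th); X=q@[np.cos(t),np.sin(t)];Y=q@[-np.sin(t),np.cos(t)]
    k=(abs(X)<75)&(abs(Y)<120);X,Y=X[k],Y[k]; E=(abs(Y)>45)&(abs(Y)<100)
    print(tag,c0,"Xlo",np.median(X[E&(X<-40)]).round(1),"Xhi",np.median(X[E&(X>40)]).round(1))
    h,_=np.histogram(Y,np.arange(-125,125,3)); print([(int(e),int(n)) for e,n in zip(np.arange(-125,125,3),h) if n>25])
```

```text
scene (627, 146) Xlo -54.5 Xhi 58.3
[(-110, 55), (-38, 70), (34, 55), (37, 27), (106, 31), (109, 36)]
scene (623, -150) Xlo -54.1 Xhi 58.6
[(-110, 65), (-38, 52), (-35, 33), (34, 30), (37, 54), (109, 68)]
side (627, 146) Xlo -58.7 Xhi 53.8
[(-35, 46), (37, 51), (109, 50), (112, 29)]
side (623, -150) Xlo -57.8 Xhi 54.4
[(37, 31), (109, 28)]
```

Request:
{"name": "play_rows", "arguments": {
  "motion": [0,3,-5,0,0,0,0,0,6,-10,-1,0,0,0,0,8.6,-14.5,-4,0,0,0,0,9.6,-16,-9,0,0,0.5,0,9.6,-16,-12,0,0,0.5]
}}

```text
clock: 5.9
position: [620.1, 65.3, 60.7]
ee_rot: [-0.681, 0.732, 0.001, -0.002]
contact_force: [0.4, 0.3, -0.5]
gripper_width: 24.3
```

Request:
{"name": "play_rows", "arguments": {
  "motion": [0,0,0,0,0,0,0,0,0,0,0,0,0,0,0,0,0,0,0,0,0]
}}

```text
clock: 6.28
position: [622.5, 69.9, 65.4]
ee_rot: [-0.683, 0.73, -0.001, 0.002]
contact_force: [0.6, 0.1, -0.7]
gripper_width: 23.9
```

```bash
python3 look.py w4
python3 - <<'E'
from h import *
p,d=arm.get_image("side"); save("s4",p[150:350,180:440],3)
p,d=arm.get_image("scene"); save("c4",p[110:270,300:520],3)
s=arm.read_state();print(s["position"],s["clock"],s["ee_rot"])
E
```

```text
[622.53696022  69.93745266  65.43731076] 6.275 [ 0.57141971  0.12682729 -0.71566494]
[622.00590481  70.03291397  64.55875512] 6.425 [-6.83401385e-01  7.30041817e-01 -4.71971101e-04  1.12701247e-03]
```

View pics/s4.png

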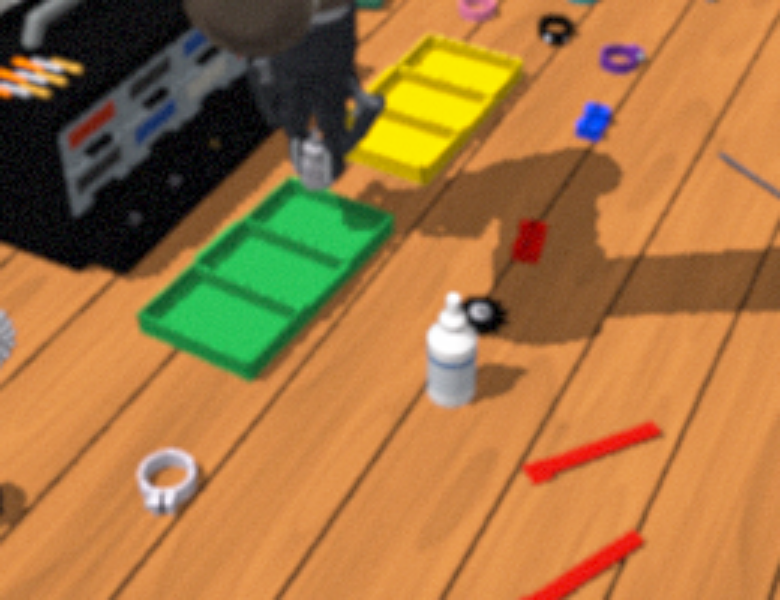

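View pics/w4.png

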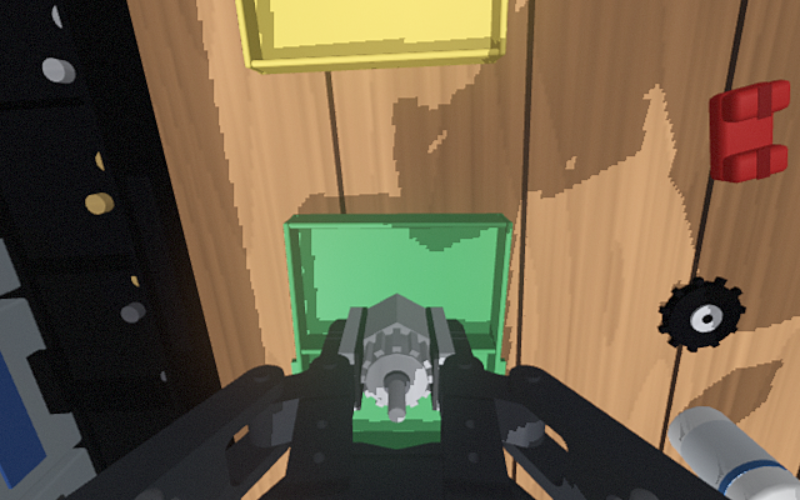

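Request:
{"name": "play_rows", "arguments": {
  "motion": [0,0,0.25,-2.5,0,0,0,0,0,0.25,-4.6,0,0,0,0,0,0.25,-5.2,0,0,0,0,0,0.25,-5.4,0,0,0,0,0,0.25,-5.4,0,0,0]
}}

```text
clock: 7.05
position: [622.1, 72.3, 10.0]
ee_rot: [-0.683, 0.73, -0.0, 0.001]
contact_force: [0.5, -0.5, -0.5]
gripper_width: 24.5
```

Request:
{"name": "play_rows", "arguments": {
  "motion": [0,0,0,0,0,0,0,0,0,0,-0.1,0,0,0,0,0,0,-0.1,0,0,0]
}}

```text
clock: 7.42
position: [622.0, 72.2, 9.1]
ee_rot: [-0.683, 0.73, -0.0, 0.001]
contact_force: [-2.0, -0.1, 3.7]
gripper_width: 24.4
```

Request:
{"name": "play_rows", "arguments": {
  "motion": [50,0,0,0,0,0,0,50,0,0,0,0,0,0,50,0,0,0,0,0,0,50,0,0,2,0,0,0,50,0,0,6,0,0,0]
}}

```text
clock: 8.05
position: [620.1, 71.6, 66.7]
ee_rot: [-0.683, 0.73, 0.001, -0.002]
contact_force: [1.0, -0.3, -0.2]
gripper_width: 42.7
```

```bash
python3 look.py w5
```

```text
[620.05443651  71.59216283  66.70232874] 8.05 [ 0.97482549 -0.3228928  -0.20968091]
```

View pics/w5.png

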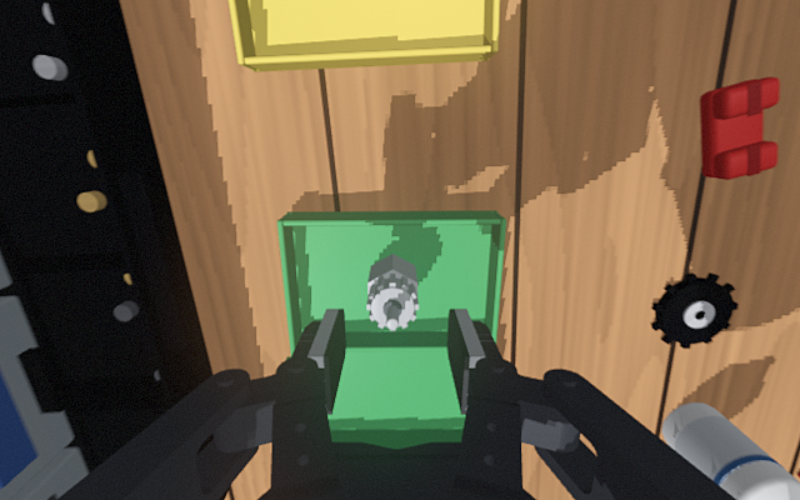

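Tool stands upright in its bay (tool at (392,295)). Next is the black clamp.

Request:
{"name": "play_rows", "arguments": {
  "motion": [60,0,-0.5,6,0,0,0,100,-1,-6,8,0,0,5,100,-2,-12,10,0,0,10,100,-3,-18,10,0,0,15,100,-4,-24,10,0,0,20]
}}

```text
clock: 8.72
position: [581.2, -169.7, 168.7]
ee_rot: [0.801, -0.599, 0.001, -0.0]
contact_force: [0.8, 0.4, -0.4]
gripper_width: 85.3
```

Request:
{"name": "play_rows", "arguments": {
  "motion": [100,-1,-6,0,0,0,5,100,-2,-12,-1,0,0,5,100,-2,-18,-2,0,0,5,100,-2,-18.5,-2,0,0,5,100,-2,-18.5,-2,0,0,5]
}}

```text
clock: 9.35
position: [561.2, -353.2, 147.7]
ee_rot: [0.825, -0.565, -0.0, 0.0]
contact_force: [-0.0, -0.8, -0.5]
gripper_width: 85.4
```

```bash
python3 look.py w6
```

```text
[ 561.21695738 -353.20739661  147.68941611] 9.35 [-0.03625881 -0.8312979  -0.48527674]
```

View pics/w6.png

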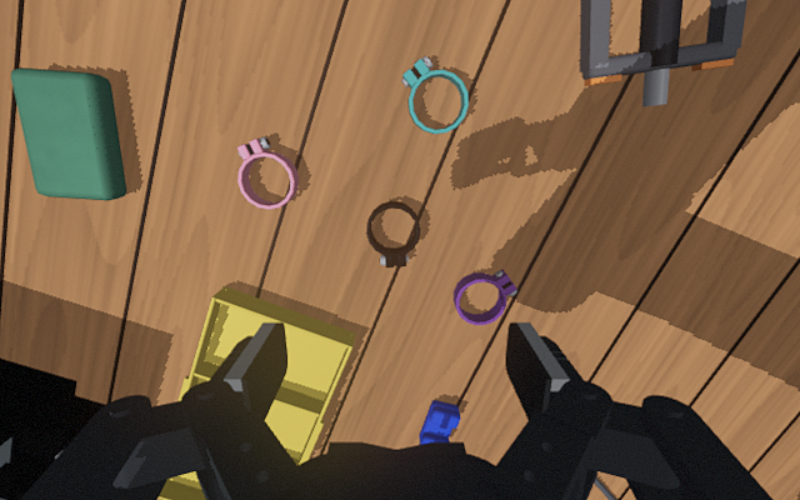

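Black clamp is at (393,228) with its ears pointing down-image; the purple look-alike is nearby at (480,298).

```bash
cat > clamp.py <<'E'
from h import *
from scipy.optimize import least_squares
import sys
def clamp(tag,c0,r=40):
    z=np.load("pics/%s.npz"%tag); ci=arm.camera_info("wrist"); ci["R"]=z["R"];ci["t"]=z["t"]
    P=cloud(ci,z["d"])
    m=(np.hypot(P[...,0]-c0[0],P[...,1]-c0[1])<r)&(P[...,2]>12)&(P[...,2]<19)&(z["d"]>100)
    n,l,st,_=cv2.connectedComponentsWithStats(m.astype(np.uint8)); m=l==1+st[1:,4].argmax()
    q=P[m][:,:2]; print("n",len(q),"top z",np.percentile(P[m][:,2],[10,50,90]).round(1))
    # model: ring centreline r=19, robust
    f=lambda p: np.maximum(abs(np.hypot(*(q-p).T)-19)-1.5,0)
    s=least_squares(f,q.mean(0),loss="cauchy",f_scale=.7); c=s.x
    e=q[np.hypot(*(q-c).T)>22.5]; d=e.mean(0)-c
    print("ring",c.round(1),"ear az",np.degrees(np.arctan2(d[1],d[0])).round(1),len(e),"max r",np.hypot(*(q-c).T).max().round(1),"inlier frac",np.mean(f(c)<.5).round(2))
    return c
if __name__=="__main__": clamp(sys.argv[1],eval(sys.argv[2]))
E
python3 clamp.py w6 "(563,-360)"; python3 clamp.py w6 "(484,-328)"
python3 - <<'E'
from h import *
s=arm.read_state();print(s["position"],s["ee_rot"]); x,y=s["ee_rot"][:2]; print(np.degrees(np.arctan2(y*y-x*x,2*x*y)))
E
```

```text
n 579 top z [13.8 15.2 16.2]
ring [ 566.6 -358.7] ear az 113.8 101 max r 28.5 inlier frac 0.72
n 568 top z [13.2 15.  16.1]
ring [ 480.6 -331.2] ear az -122.9 95 max r 28.1 inlier frac 0.71
[ 561.59549256 -352.34648484  148.14091437] [ 8.25186158e-01 -5.64860865e-01 -5.20230242e-05 -6.85813779e-05]
-158.78526052498825
```

Request:
{"name": "play_rows", "arguments": {
  "motion": [75,0.4,-0.5,-5,0,0,2.6,75,0.4,-0.5,-10,0,0,2.6,75,0.4,-0.5,-10,0,0,2.6,75,0.4,-0.5,-10,0,0,2.6,75,0.4,-0.5,-10,0,0,2.6]
}}

```text
clock: 10.02
position: [567.4, -358.2, 51.4]
ee_rot: [0.838, -0.546, 0.003, -0.0]
contact_force: [-0.2, -0.3, 0.0]
gripper_width: 64.0
```

```bash
python3 look.py w7;python3 clamp.py w7 "(566,-359)"
python3 - <<'E'
from h import *
s=arm.read_state();print(s["position"],s["ee_rot"]); x,y=s["ee_rot"][:2]; print(np.degrees(np.arctan2(y*y-x*x,2*x*y)))
E
```

```text
[ 567.4418567  -358.16537662   51.35152381] 10.025 [-0.1624861  -0.33250954  0.03041192]
n 1241 top z [13.6 15.1 16. ]
ring [ 566.6 -358.9] ear az 114.2 206 max r 29.3 inlier frac 0.74
[ 567.10611618 -358.15813124   51.00784932] [ 8.37899888e-01 -5.45818606e-01  2.37055310e-03 -4.55786982e-04]
-156.1614616564584
```

View pics/w7.png

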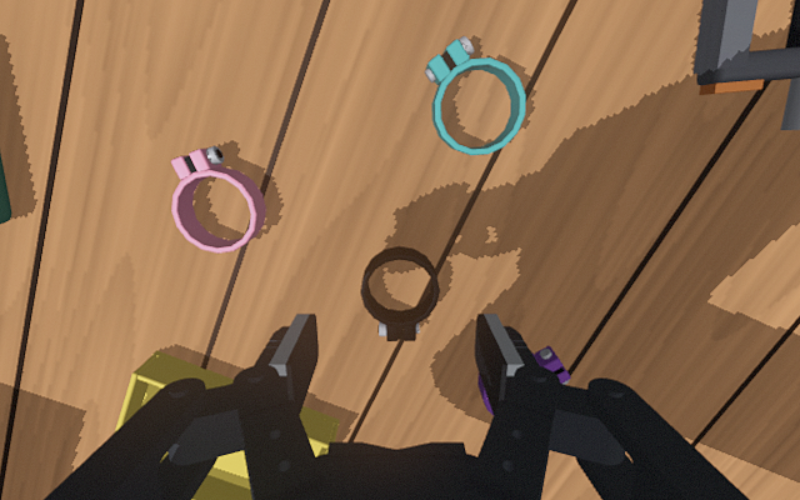

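Request:
{"name": "play_rows", "arguments": {
  "motion": [75,-0.05,-0.05,-3,0,0,0,75,-0.05,-0.05,-4.7,0,0,0,75,-0.05,-0.05,-5,0,0,0,0,-0.05,-0.05,-5,0,0,0,0,-0.05,-0.05,-5,0,0,0]
}}

```text
clock: 10.7
position: [566.0, -358.8, -0.3]
ee_rot: [0.838, -0.546, 0.001, -0.0]
contact_force: [-0.6, -0.0, 0.1]
gripper_width: 38.5
```

Request:
{"name": "play_rows", "arguments": {
  "motion": [0,0,0,0,0,0,0,0,0,0,0,0,0,0]
}}

```text
clock: 10.95
position: [565.9, -358.8, -0.5]
ee_rot: [0.838, -0.546, 0.001, -0.0]
contact_force: [-0.4, -0.6, 5.2]
gripper_width: 38.1
```

```bash
python3 look.py w8
```

```text
[ 5.65929509e+02 -3.58785119e+02 -5.31362677e-01] 10.95 [-0.43714199 -0.56263334  5.23978675]
```

View pics/w8.png

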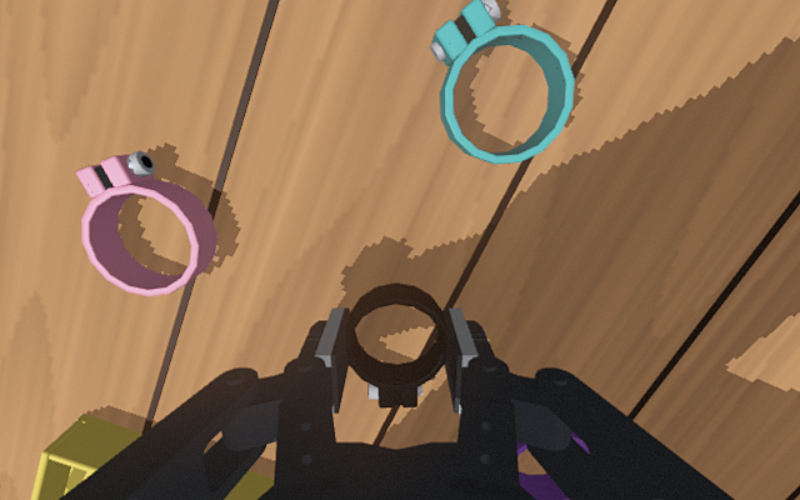

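Request:
{"name": "play_rows", "arguments": {
  "motion": [0,0,0,4,0,0,0,0,0,2,9,0,0,0,0,0.5,7,12,0,0,-5,0,1.2,13,14,0,0,-12,0,2,19,14,0,0,-19]
}}

```text
clock: 11.62
position: [585.7, -167.1, 139.9]
ee_rot: [0.734, -0.679, 0.001, -0.001]
contact_force: [0.8, 0.5, 0.5]
gripper_width: 38.3
```

Request:
{"name": "play_rows", "arguments": {
  "motion": [0,0.8,6.2,0,0,0,-8.4,0,1.6,12.4,0,0,0,-8.4,0,2.6,18.6,0,0,0,-8.4,0,3.4,24.8,-1,0,0,-8.4,0,4.1,31,-3,0,0,-8.4]
}}

```text
clock: 12.25
position: [625.8, 139.9, 109.5]
ee_rot: [-0.685, 0.729, -0.0, 0.001]
contact_force: [1.0, -0.1, -0.5]
gripper_width: 38.6
```

Request:
{"name": "play_rows", "arguments": {
  "motion": [0,0,0,-3,0,0,0,0,0,0,-5,0,0,0,0,0,0,-5,0,0,0,0,0,0,-5,0,0,0,0,0,0,-5,0,0,0]
}}

```text
clock: 12.88
position: [626.3, 137.7, 60.7]
ee_rot: [-0.684, 0.729, -0.0, 0.001]
contact_force: [0.8, 0.8, -0.9]
gripper_width: 38.3
```

```bash
python3 look.py w9
python3 - <<'E'
from h import *
s=arm.read_state();print(s["position"],s["ee_rot"]); x,y=s["ee_rot"][:2]; print(np.degrees(np.arctan2(y*y-x*x,2*x*y)))
E
```

```text
[626.26232377 137.65580795  60.67544451] 12.875 [ 0.76247738  0.78198997 -0.90413853]
[626.19302351 137.67511178  60.61970358] [-6.84381816e-01  7.29122989e-01 -3.33295845e-04  1.04168416e-03]
176.3740841109223
```

View pics/w9.png

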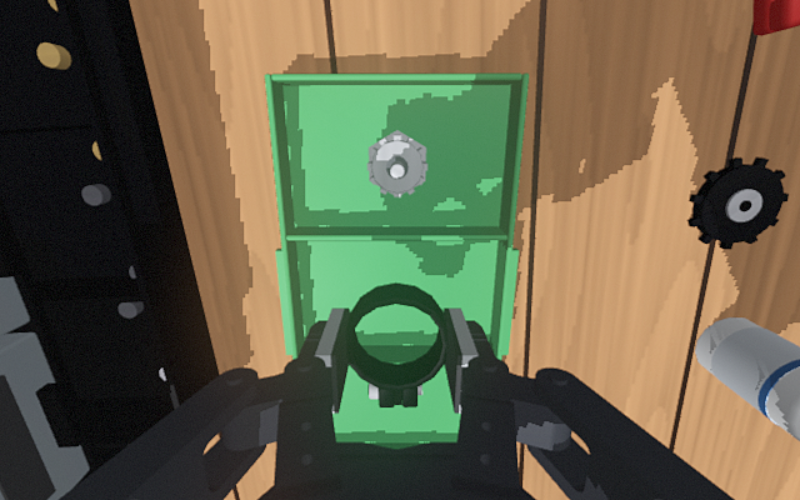

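Request:
{"name": "play_rows", "arguments": {
  "motion": [0,0.05,0.35,-2.5,0,0,0,0,0.05,0.35,-4.6,0,0,0,0,0.05,0.35,-5.3,0,0,0,0,0.05,0.35,-5.6,0,0,0,0,0.05,0.35,-5.6,0,0,0]
}}

```text
clock: 13.55
position: [626.6, 141.3, 4.2]
ee_rot: [-0.685, 0.729, -0.0, 0.001]
contact_force: [0.4, -0.3, 0.3]
gripper_width: 38.6
```

Request:
{"name": "play_rows", "arguments": {
  "motion": [0,0,0,0,0,0,0,0,0,0,-0.1,0,0,0,0,0,0,-0.1,0,0,0]
}}

```text
clock: 13.92
position: [626.5, 141.4, 3.4]
ee_rot: [-0.685, 0.729, -0.0, 0.001]
contact_force: [-1.2, 0.3, 4.6]
gripper_width: 38.3
```

Request:
{"name": "play_rows", "arguments": {
  "motion": [65,0,0,0,0,0,0,65,0,0,0,0,0,0,65,0,0,0,0,0,0,65,0,0,2,0,0,0,65,0,0,7,0,0,0]
}}

```text
clock: 14.55
position: [624.1, 140.3, 70.0]
ee_rot: [-0.684, 0.729, 0.001, -0.003]
contact_force: [0.6, 0.6, 0.5]
gripper_width: 55.5
```

```bash
python3 look.py w10; python3 clamp.py w10 "(626,141)"
```

```text
[624.05966643 140.28957528  70.02594968] 14.55 [0.55807487 0.5583493  0.48487288]
n 296 top z [12.8 16.3 18.8]
ring [627.3 139.7] ear az nan 0 max r 20.7 inlier frac 1.0clamp.py:13: RuntimeWarning: Mean of empty slice.
  e=q[np.hypot(*(q-c).T)>22.5]; d=e.mean(0)-c
  ret = um.true_divide(
```

View pics/w10.png

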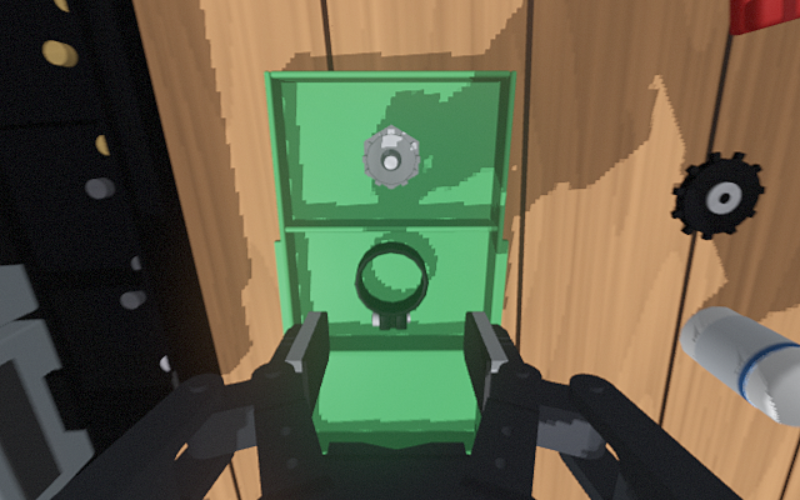

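Clamp lies flat in the middle bay at (392,283). On to the bottle.

Request:
{"name": "play_rows", "arguments": {
  "motion": [100,0,0,6,0,0,0,100,-3,1,10,0,0,0,100,-8,2,10,0,0,0,100,-14,4,10,0,0,0,100,-19.6,5.3,10,0,0,0]
}}

```text
clock: 15.22
position: [428.5, 194.5, 172.4]
ee_rot: [-0.684, 0.729, 0.0, 0.0]
contact_force: [-0.3, 1.2, 0.9]
gripper_width: 85.4
```

Request:
{"name": "play_rows", "arguments": {
  "motion": [100,0,0,0,0,0,0,100,0,0,0,0,0,0,100,0,0,0,0,0,0]
}}

```text
clock: 15.6
position: [431.2, 194.3, 172.4]
ee_rot: [-0.684, 0.729, -0.0, 0.0]
contact_force: [0.7, -0.5, 0.2]
gripper_width: 85.2
```

```bash
python3 look.py w11
python3 - <<'E'
from h import *
z=np.load("pics/w11.npz"); ci=arm.camera_info("wrist"); ci["R"]=z["R"];ci["t"]=z["t"]
P=cloud(ci,z["d"]); q=P[(np.hypot(P[...,0]-430,P[...,1]-195)<32)&(P[...,2]>6)&(P[...,2]<104)&(z["d"]>120)]
for lo,hi in((6,55),(55,64),(64,72),(80,97),(97,104)):
    s=q[(q[:,2]>lo)&(q[:,2]<hi)]
    if len(s)>2: print("bottle",lo,len(s),np.round(cv2.minEnclosingCircle(s[:,:2].astype(np.float32))[0],1),cv2.minEnclosingCircle(s[:,:2].astype(np.float32))[1])
print(arm.read_state()["position"])
E
```

```text
[431.1685925  194.25923428 172.38034102] 15.6 [ 0.70306887 -0.46206603  0.1757202 ]
bottle 6 382 [430.4 191.9] 18.924060821533203
bottle 55 417 [430.8 194.1] 18.957048416137695
bottle 64 439 [430.4 194.4] 16.43574333190918
bottle 80 351 [430.7 194.1] 10.205119132995605
bottle 97 124 [430.7 194. ] 4.688250541687012
[431.09011718 194.08785454 172.22312756]
```

View pics/w11.png

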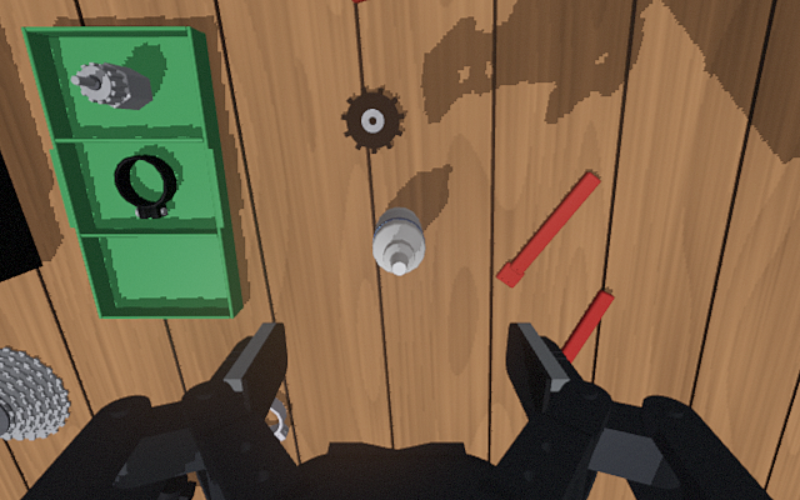

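Bottle at (399,245) in the image is directly under the TCP, and both tray items look right.

Request:
{"name": "play_rows", "arguments": {
  "motion": [100,-0.05,0,-5,0,0,0,100,-0.05,0,-10,0,0,0,100,-0.05,0,-13,0,0,0,100,-0.05,0,-13.8,0,0,0,100,-0.05,0,-13.8,0,0,0]
}}

```text
clock: 16.27
position: [430.3, 194.2, 34.4]
ee_rot: [-0.684, 0.729, -0.0, -0.0]
contact_force: [1.0, -0.0, 0.7]
gripper_width: 85.7
```

Request:
{"name": "play_rows", "arguments": {
  "motion": [0,0,0,0,0,0,0,0,0,0,0,0,0,0,0,0,0,0,0,0,0,0,0,0,0,0,0,0]
}}

```text
clock: 16.77
position: [429.9, 194.6, 35.6]
ee_rot: [-0.685, 0.729, -0.0, 0.001]
contact_force: [-1.3, -0.7, 5.3]
gripper_width: 36.1
```

```bash
python3 look.py w12
```

```text
[429.92328014 194.55481297  35.58088719] 16.775 [-1.25251863 -0.70137188  5.31766412]
```

View pics/w12.png

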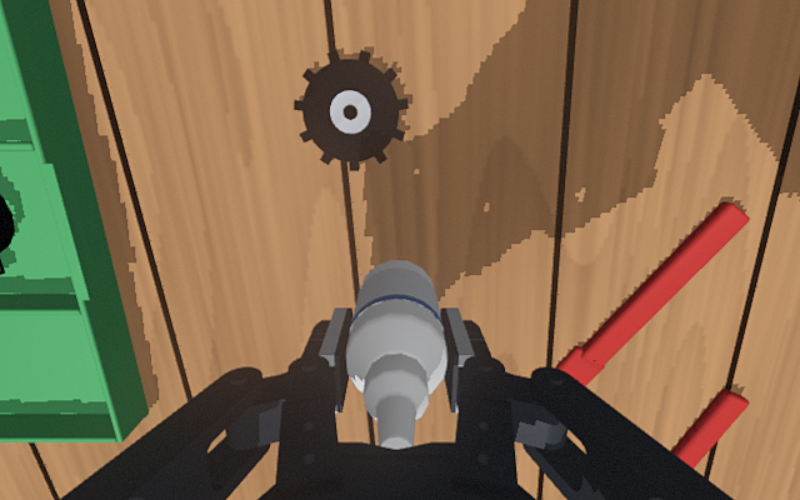

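Request:
{"name": "play_rows", "arguments": {
  "motion": [0,0,0,3,0,0,0,0,0,0,7,0,0,0,0,4,0.5,9,0,0,0,0,9,1.2,9,0,0,0,0,14,1.8,9,0,0,0]
}}

```text
clock: 17.45
position: [570.9, 212.6, 125.5]
ee_rot: [-0.685, 0.729, 0.0, 0.001]
contact_force: [0.0, 0.9, -0.6]
gripper_width: 36.0
```

Request:
{"name": "play_rows", "arguments": {
  "motion": [0,4,0.5,0,0,0,0,0,6.2,0.7,-1,0,0,0,0,6.2,0.7,-4,0,0,0,0,6.2,0.7,-4,0,0,0,0,6.2,0.7,-4,0,0,0]
}}

```text
clock: 18.08
position: [631.9, 219.3, 85.5]
ee_rot: [-0.685, 0.729, -0.0, 0.001]
contact_force: [0.6, 0.5, -0.8]
gripper_width: 35.9
```

```bash
python3 look.py w13
python3 - <<'E'
from h import *
arm.get_image("side");s=arm.read_state();print(s["position"],s["ee_rot"])
E
```

```text
[631.87595222 219.34759594  85.47470103] 18.075 [ 0.5866352   0.4627511  -0.78141503]
[632.12789087 219.6784041   86.21641795] [-6.84721743e-01  7.28803279e-01 -4.16393404e-04  1.32010312e-03]
```

View pics/w13.png

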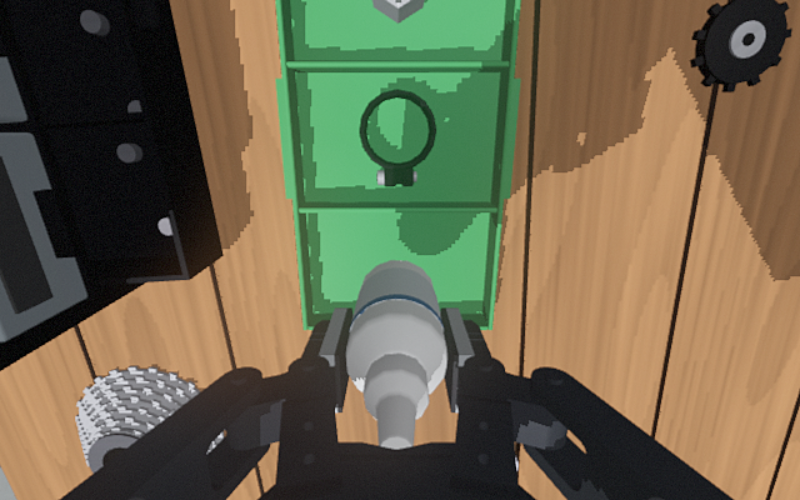

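Request:
{"name": "play_rows", "arguments": {
  "motion": [0,0,-0.1,-2,0,0,0,0,0,-0.1,-4,0,0,0,0,0,-0.1,-4.5,0,0,0,0,0,-0.1,-4.5,0,0,0,0,0,-0.1,-4.5,0,0,0]
}}

```text
clock: 18.8
position: [632.3, 218.6, 40.6]
ee_rot: [-0.685, 0.729, -0.0, 0.001]
contact_force: [0.8, -0.6, -0.4]
gripper_width: 36.2
```

Request:
{"name": "play_rows", "arguments": {
  "motion": [0,0,0,-0.1,0,0,0,0,0,0,-0.1,0,0,0]
}}

```text
clock: 19.05
position: [632.2, 218.5, 39.7]
ee_rot: [-0.685, 0.729, -0.0, 0.001]
contact_force: [-1.3, 0.9, 5.0]
gripper_width: 36.1
```

Request:
{"name": "play_rows", "arguments": {
  "motion": [70,0,0,0,0,0,0,70,0,0,0,0,0,0,70,0,0,0,0,0,0,70,0,0,2,0,0,0,70,0,0,6,0,0,0]
}}

```text
clock: 19.68
position: [630.2, 217.4, 96.6]
ee_rot: [-0.684, 0.729, 0.001, -0.003]
contact_force: [0.4, 0.0, 0.8]
gripper_width: 59.9
```

Request:
{"name": "play_rows", "arguments": {
  "motion": [70,0,0,6,0,0,0,70,0,0,9,0,0,0,70,0,0,9,0,0,0]
}}

```text
clock: 20.05
position: [633.0, 218.9, 192.1]
ee_rot: [-0.685, 0.729, -0.001, 0.003]
contact_force: [-0.8, -0.6, -0.6]
gripper_width: 59.7
```

```bash
python3 look.py w14
```

```text
[633.00609512 218.85504199 192.07145789] 20.05 [-0.76394659 -0.59626126 -0.59508449]
```

View pics/w14.png

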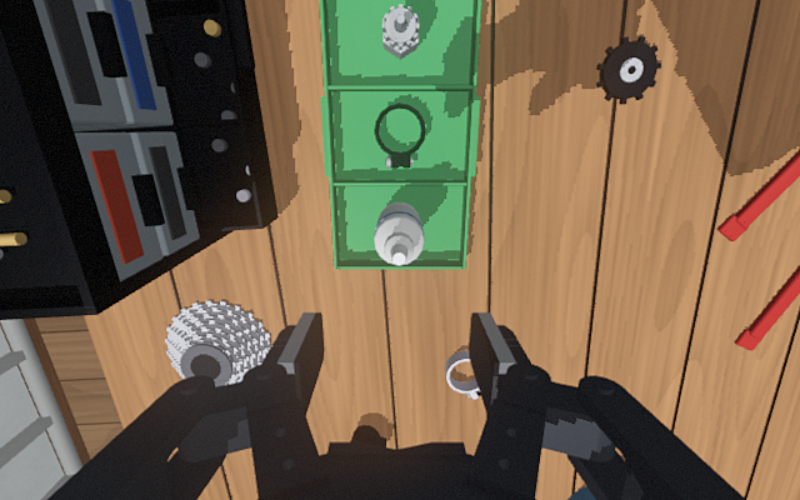

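Request:
{"name": "play_rows", "arguments": {
  "motion": [80,-1,4,0,0,0,10,80,-2,8,0,0,0,20,80,-3,12,0,0,0,30,80,-5,16,-2,0,0,40,80,-6,16.2,-4,0,0,48]
}}

```text
clock: 20.72
position: [569.5, 382.3, 145.3]
ee_rot: [0.923, -0.384, -0.001, 0.001]
contact_force: [0.3, 0.8, 0.1]
gripper_width: 68.5
```

Request:
{"name": "play_rows", "arguments": {
  "motion": [80,0,0,0,0,0,0,80,0,0,0,0,0,0]
}}

```text
clock: 20.98
position: [572.1, 379.8, 148.3]
ee_rot: [0.921, -0.389, 0.0, 0.0]
contact_force: [0.1, 0.2, 0.0]
gripper_width: 68.3
```

```bash
python3 look.py w15;python3 clamp.py w15 "(571,380)"
python3 - <<'E'
from h import *
s=arm.read_state();print(s["position"],s["ee_rot"]); x,y=s["ee_rot"][:2]; print(np.degrees(np.arctan2(y*y-x*x,2*x*y)))
E
```

```text
[572.11499404 379.75121941 148.29063863] 20.975 [0.14754559 0.1982722  0.01531968]
n 574 top z [13.9 15.1 16.3]
ring [575.1 376.2] ear az 116.9 99 max r 29.0 inlier frac 0.73
[572.45779821 379.76172317 148.89447179] [ 9.21385043e-01 -3.88650727e-01  3.58018347e-04 -2.94113091e-04]
-135.74114460698416
```

View pics/w15.png

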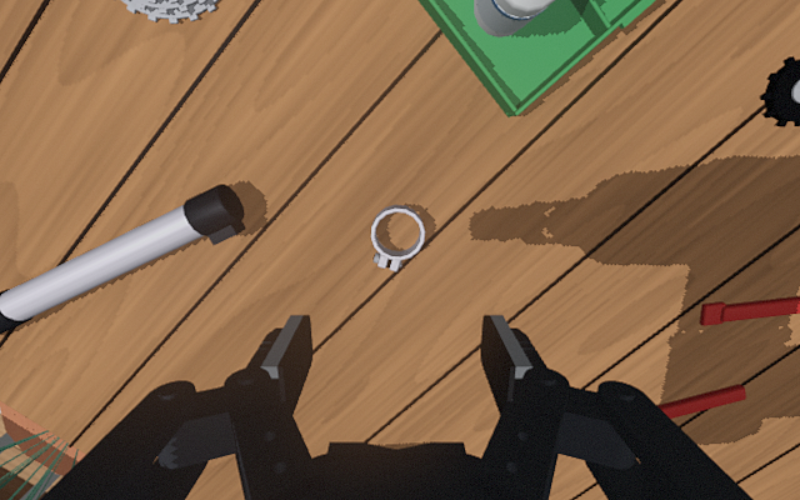

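Request:
{"name": "play_rows", "arguments": {
  "motion": [80,0.3,-0.35,-5,0,0,-10,80,0.3,-0.35,-9.7,0,0,-17.3,80,0.3,-0.35,-9.7,0,0,-17.3,80,0.3,-0.35,-9.7,0,0,-17.3,80,0.3,-0.35,-9.7,0,0,-17.3]
}}

```text
clock: 21.65
position: [576.1, 377.8, 54.6]
ee_rot: [0.853, -0.521, 0.001, -0.003]
contact_force: [-0.5, 0.7, 0.0]
gripper_width: 68.8
```

```bash
python3 look.py w16;python3 clamp.py w16 "(575,376)"
python3 - <<'E'
from h import *
s=arm.read_state();print(s["position"],s["ee_rot"]); x,y=s["ee_rot"][:2]; print(np.degrees(np.arctan2(y*y-x*x,2*x*y)))
E
```

```text
[576.13655143 377.78501933  54.55264869] 21.65 [-0.53270441  0.66453245  0.02431396]
n 1198 top z [13.6 15.1 16.1]
ring [575.  375.9] ear az 117.4 189 max r 29.3 inlier frac 0.75
[575.79114877 377.66308442  54.20707684] [ 8.53255399e-01 -5.21487809e-01  6.71035453e-04 -2.28903794e-03]
-152.86440681552287
```

Request:
{"name": "play_rows", "arguments": {
  "motion": [80,-0.05,-0.15,-3,0,0,0,80,-0.05,-0.15,-5,0,0,0,80,-0.05,-0.15,-5.3,0,0,0,0,-0.05,-0.15,-5.3,0,0,0,0,-0.05,-0.15,-5.3,0,0,0]
}}

```text
clock: 22.32
position: [575.0, 375.9, 0.1]
ee_rot: [0.853, -0.522, 0.001, -0.001]
contact_force: [0.5, 0.5, -0.3]
gripper_width: 38.2
```

Request:
{"name": "play_rows", "arguments": {
  "motion": [0,0,0,0,0,0,0,0,0,0,0,0,0,0,0,0,0,0,0,0,0]
}}

```text
clock: 22.7
position: [574.8, 375.9, -0.2]
ee_rot: [0.853, -0.522, 0.0, -0.001]
contact_force: [-0.0, 0.3, 5.1]
gripper_width: 38.2
```

```bash
python3 look.py w17
```

```text
[ 5.74827378e+02  3.75908251e+02 -2.08496998e-01] 22.7 [-0.01476634  0.31096186  5.10512916]
```

View pics/w17.png

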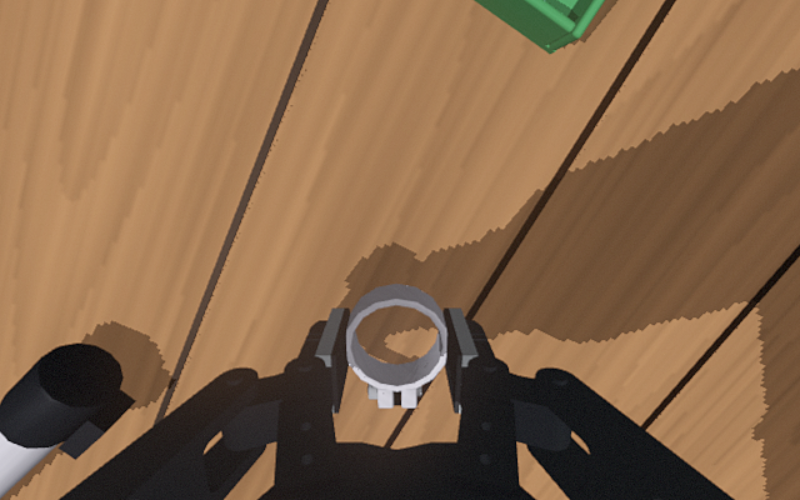

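Request:
{"name": "play_rows", "arguments": {
  "motion": [0,0,0,4,0,0,0,0,0,0,10,0,0,0,0,0,-2,15.5,0,0,-5,0,0,-7,18,0,0,-12,0,0,-13,18,0,0,-20]
}}

```text
clock: 23.38
position: [574.7, 245.0, 180.8]
ee_rot: [0.749, -0.663, 0.001, -0.002]
contact_force: [0.8, -0.5, -0.5]
gripper_width: 38.4
```

Request:
{"name": "play_rows", "arguments": {
  "motion": [0,1,-6.1,0,0,0,-8.4,0,2,-12.2,0,0,0,-8.4,0,3,-18.3,0,0,0,-8.4,0,4,-24.4,0,0,0,-8.4,0,5,-30.5,-2,0,0,-8.4]
}}

```text
clock: 24.0
position: [624.4, -59.5, 160.1]
ee_rot: [-0.699, 0.715, -0.001, 0.001]
contact_force: [0.6, 0.6, -1.5]
gripper_width: 38.5
```

Request:
{"name": "play_rows", "arguments": {
  "motion": [0,0,-2.2,-4,0,0,0,0,0,-2.2,-9,0,0,0,0,0,-2.2,-10,0,0,0,0,0,-2.2,-10,0,0,0,0,0,-2.2,-10,0,0,0]
}}

```text
clock: 24.62
position: [625.3, -78.9, 61.5]
ee_rot: [-0.699, 0.715, -0.001, 0.001]
contact_force: [0.1, 0.5, 0.4]
gripper_width: 38.3
```

```bash
python3 look.py w18
python3 - <<'E'
from h import *
arm.get_image("side");s=arm.read_state();print(s["position"],s["ee_rot"]); x,y=s["ee_rot"][:2]; print(np.degrees(np.arctan2(y*y-x*x,2*x*y)))
from tray import fit
x=fit("w18","y",(623,-150,-1.3))
for b in(-73,0,73): print("bay",b,(x[:2]+b*np.array([-np.sin(x[2]),np.cos(x[2])])).round(1))
E
```

```text
[625.32711234 -78.93801292  61.45331883] 24.625 [0.10804467 0.47616553 0.38393651]
[624.98462314 -78.98580468  61.33691959] [-0.69933723  0.71478921 -0.00126719  0.00148814]
178.74792192579835
n 7159 rim z 22.312231831381634
y centre [ 623.7 -149.7] rot deg -1.31 cost/n 0.4378060936265373
bay -73 [ 622.1 -222.7]
bay 0 [ 623.7 -149.7]
bay 73 [625.4 -76.7]
```

View pics/w18.png

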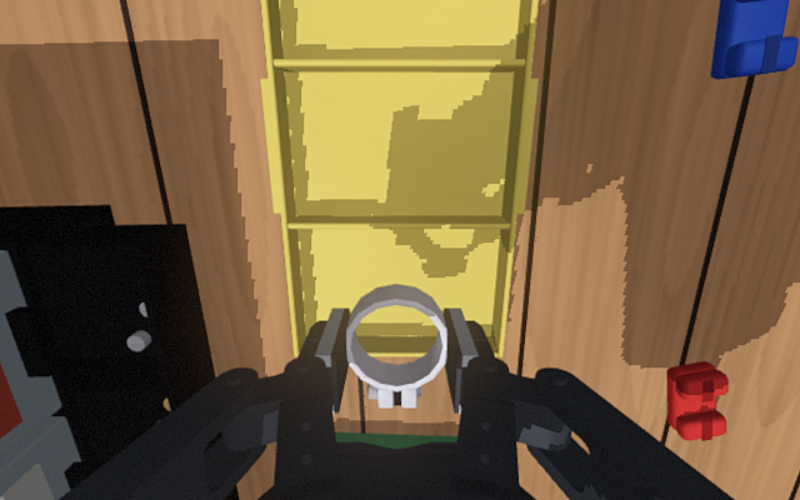

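Request:
{"name": "play_rows", "arguments": {
  "motion": [0,0,-0.2,-2.5,0,0,0,0,0,-0.2,-4.6,0,0,0,0,0,-0.2,-5.3,0,0,0,0,0,-0.2,-5.6,0,0,0,0,0,-0.2,-5.6,0,0,0]
}}

```text
clock: 25.35
position: [624.5, -81.4, 4.2]
ee_rot: [-0.699, 0.715, -0.001, 0.001]
contact_force: [0.8, 0.5, -0.7]
gripper_width: 38.4
```

Request:
{"name": "play_rows", "arguments": {
  "motion": [0,0,0,-0.1,0,0,0,0,0,0,-0.1,0,0,0]
}}

```text
clock: 25.6
position: [624.5, -81.5, 3.8]
ee_rot: [-0.699, 0.715, -0.001, 0.001]
contact_force: [-2.4, 0.8, 5.0]
gripper_width: 38.2
```

Contact with the floor is confirmed. I'll release, then move to the blue bumper at about (461,-201).

Request:
{"name": "play_rows", "arguments": {
  "motion": [65,0,0,0,0,0,0,65,0,0,0,0,0,0,65,0,0,0,0,0,0,65,0,0,2,0,0,0,65,0,0,7,0,0,0]
}}

```text
clock: 26.22
position: [621.5, -81.7, 69.9]
ee_rot: [-0.699, 0.715, 0.002, -0.003]
contact_force: [0.6, -0.5, -0.2]
gripper_width: 55.3
```

Request:
{"name": "play_rows", "arguments": {
  "motion": [65,0,0,3,0,0,0,65,-4,-2,8,0,0,4,65,-9,-6,8,0,0,6,65,-14,-10,8,0,0,6.5,65,-16.4,-12,8,0,0,6.5]
}}

```text
clock: 26.85
position: [457.1, -202.6, 152.4]
ee_rot: [0.738, -0.675, -0.0, -0.0]
contact_force: [1.3, -0.2, 0.2]
gripper_width: 55.4
```

Request:
{"name": "play_rows", "arguments": {
  "motion": [65,0,0,0,0,0,0,65,0,0,0,0,0,0]
}}

```text
clock: 27.1
position: [460.2, -201.6, 152.4]
ee_rot: [0.738, -0.674, 0.0, -0.0]
contact_force: [0.4, 0.2, -0.2]
gripper_width: 55.7
```

```bash
python3 look.py w19
cat > blue.py <<'E'
from h import *
import sys
z=np.load("pics/%s.npz"%sys.argv[1]); ci=arm.camera_info("wrist"); ci["R"]=z["R"];ci["t"]=z["t"]
P=cloud(ci,z["d"]);hsv=cv2.cvtColor(z["p"],cv2.COLOR_RGB2HSV);H,S=hsv[...,0],hsv[...,1]
x,y=eval(sys.argv[2])
m=(H>110)&(H<130)&(S>120)&(np.hypot(P[...,0]-x,P[...,1]-y)<35)&(P[...,2]>13)&(P[...,2]<26)
r=cv2.minAreaRect(P[m][:,:2].astype(np.float32)); print("blue",np.round(r[0],1),np.round(r[1],1),round(r[2],1),"z",np.percentile(P[m][:,2],[50,95]).round(1))
s=arm.read_state();print(s["position"]); x,y=s["ee_rot"][:2]; print(np.degrees(np.arctan2(y*y-x*x,2*x*y)))
E
python3 blue.py w19 "(461,-201)"
```

```text
[ 460.21898055 -201.56724174  152.36937015] 27.1 [ 0.38316849  0.18461445 -0.17255665]
blue [ 461.  -201.6] [24.5 43.5] 4.4 z [18.4 19.6]
[ 460.53860146 -201.27592293  152.25890362]
-174.7764384285716
```

View pics/w19.png

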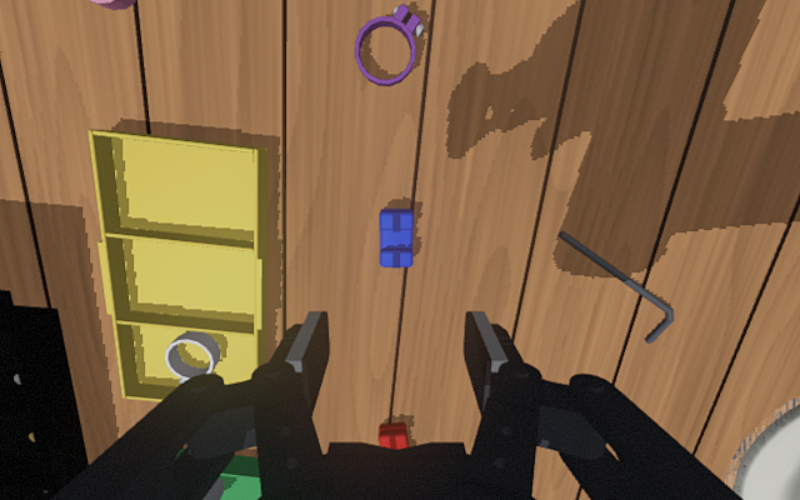

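Request:
{"name": "play_rows", "arguments": {
  "motion": [65,0.05,-0.05,-5,0,0,0,65,0.05,-0.05,-10,0,0,0,65,0.05,-0.05,-14,0,0,0,65,0.05,-0.05,-15,0,0,0,65,0.05,-0.05,-15,0,0,0]
}}

```text
clock: 27.78
position: [461.0, -201.7, 2.1]
ee_rot: [0.739, -0.674, -0.0, 0.0]
contact_force: [-0.3, 0.1, 1.0]
gripper_width: 55.2
```

Request:
{"name": "play_rows", "arguments": {
  "motion": [0,0,0,0,0,0,0,0,0,0,0,0,0,0,0,0,0,0,0,0,0,0,0,0,0,0,0,0]
}}

```text
clock: 28.28
position: [461.5, -202.2, 4.0]
ee_rot: [0.739, -0.674, 0.002, -0.001]
contact_force: [-0.5, 1.9, 6.8]
gripper_width: 23.9
```

```bash
python3 look.py w20
```

```text
[ 461.53914479 -202.16019124    4.00698886] 28.275 [-0.51926415  1.91623599  6.80241754]
```

View pics/w20.png

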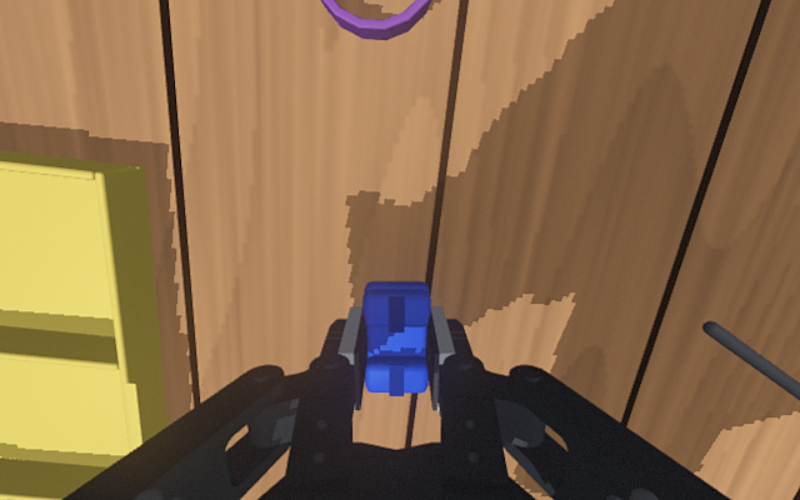

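Request:
{"name": "play_rows", "arguments": {
  "motion": [0,0,0,3,0,0,0,0,0,0,7,0,0,0,0,4,-0.5,8,0,0,-3,0,9,-1,8,0,0,-6.5,0,14,-1.8,8,0,0,-6.5]
}}

```text
clock: 28.95
position: [601.7, -220.2, 83.7]
ee_rot: [-0.699, 0.715, -0.001, 0.001]
contact_force: [1.5, -0.0, -0.2]
gripper_width: 23.8
```

Request:
{"name": "play_rows", "arguments": {
  "motion": [0,2.05,-0.25,0,0,0,0,0,2.05,-0.25,-2,0,0,0,0,2.05,-0.25,-2,0,0,0,0,2.05,-0.25,-2,0,0,0]
}}

```text
clock: 29.45
position: [620.8, -222.7, 63.1]
ee_rot: [-0.699, 0.715, -0.0, 0.0]
contact_force: [1.2, 0.6, 0.1]
gripper_width: 24.2
```

```bash
python3 look.py w21
python3 - <<'E'
from h import *
arm.get_image("side");s=arm.read_state();print(s["position"],s["ee_rot"]); x,y=s["ee_rot"][:2]; print(np.degrees(np.arctan2(y*y-x*x,2*x*y)))
E
```

```text
[ 620.77653778 -222.68577245   63.09878158] 29.45 [1.22049138 0.64480723 0.10780516]
[ 621.01013334 -222.68176592   63.45740311] [-6.99026164e-01  7.15095473e-01 -7.89616637e-04  5.12802215e-04]
178.6978998786585
```

View pics/w21.png

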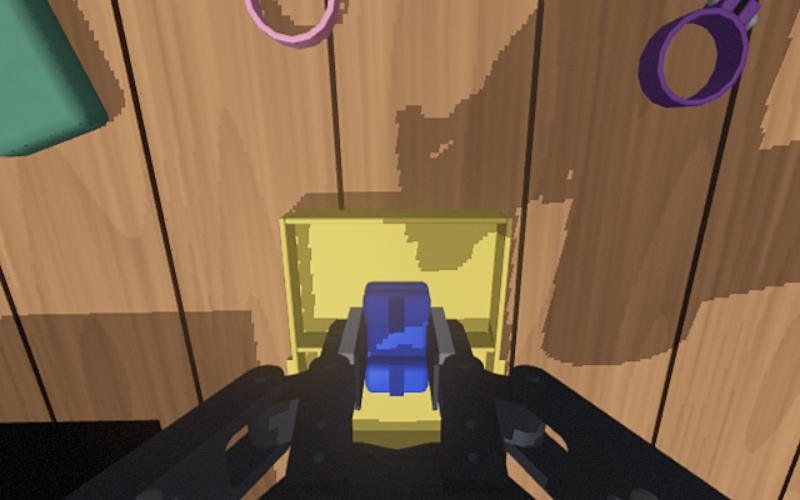

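Request:
{"name": "play_rows", "arguments": {
  "motion": [0,0.1,0,-2.5,0,0,0,0,0.1,0,-4.6,0,0,0,0,0.1,0,-5.3,0,0,0,0,0.1,0,-5.3,0,0,0,0,0.1,0,-5.3,0,0,0]
}}

```text
clock: 30.18
position: [622.5, -222.7, 10.4]
ee_rot: [-0.699, 0.715, -0.001, 0.001]
contact_force: [-0.6, 0.3, -0.8]
gripper_width: 23.9
```

Request:
{"name": "play_rows", "arguments": {
  "motion": [0,0,0,-0.1,0,0,0,0,0,0,-0.1,0,0,0]
}}

```text
clock: 30.42
position: [621.8, -222.6, 8.6]
ee_rot: [-0.699, 0.715, -0.0, 0.0]
contact_force: [0.2, -0.3, 0.0]
gripper_width: 24.1
```

Request:
{"name": "play_rows", "arguments": {
  "motion": [0,0,0,-0.1,0,0,0,0,0,0,-0.1,0,0,0]
}}

```text
clock: 30.68
position: [621.9, -222.6, 8.1]
ee_rot: [-0.699, 0.715, -0.0, 0.0]
contact_force: [-2.1, 1.0, 5.2]
gripper_width: 23.9
```

Request:
{"name": "play_rows", "arguments": {
  "motion": [50,0,0,0,0,0,0,50,0,0,0,0,0,0,50,0,0,0,0,0,0,50,0,0,2,0,0,0,50,0,0,7,0,0,0]
}}

```text
clock: 31.3
position: [619.6, -222.2, 74.6]
ee_rot: [-0.699, 0.715, 0.003, -0.002]
contact_force: [0.6, -0.6, 1.3]
gripper_width: 42.9
```

Request:
{"name": "play_rows", "arguments": {
  "motion": [50,0,0,5,0,0,0,50,-6,2,8,0,0,0,50,-12,7,9,0,0,0,50,-18,13,9,0,0,0,50,-20,19,9,0,0,0]
}}

```text
clock: 31.92
position: [441.1, -68.9, 166.8]
ee_rot: [-0.698, 0.716, -0.0, 0.0]
contact_force: [0.8, 1.6, -0.1]
gripper_width: 43.0
```

Request:
{"name": "play_rows", "arguments": {
  "motion": [50,0,2,0,0,0,0,50,0,2,0,0,0,0]
}}

```text
clock: 32.17
position: [442.9, -48.3, 167.1]
ee_rot: [-0.7, 0.714, -0.0, 0.001]
contact_force: [0.3, -0.6, -0.2]
gripper_width: 42.8
```

```bash
python3 look.py w22
python3 - <<'E'
from h import *
for n in("scene","side"):
    p,d=arm.get_image(n); save(n+"9",p,1.25); np.savez("pics/%s9.npz"%n,p=p,d=d)
E
```

```text
[442.94507633 -48.33369116 167.07634935] 32.175 [ 0.26264634 -0.60832293 -0.15333864]
```

View pics/w22.png

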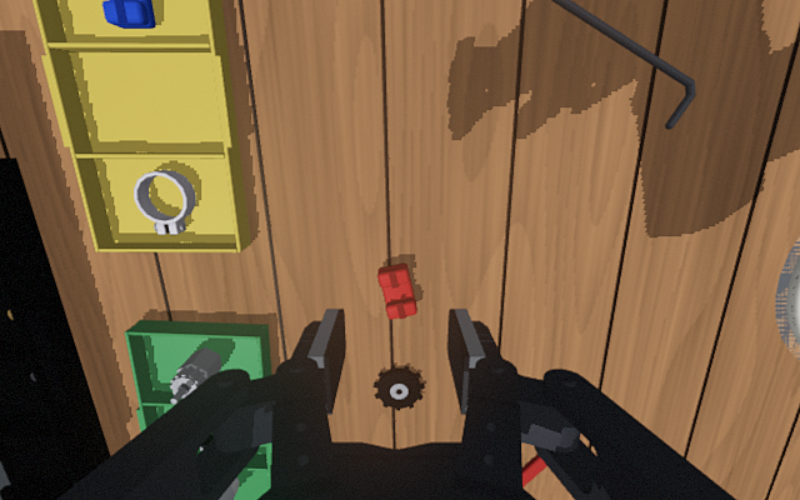

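View pics/scene9.png

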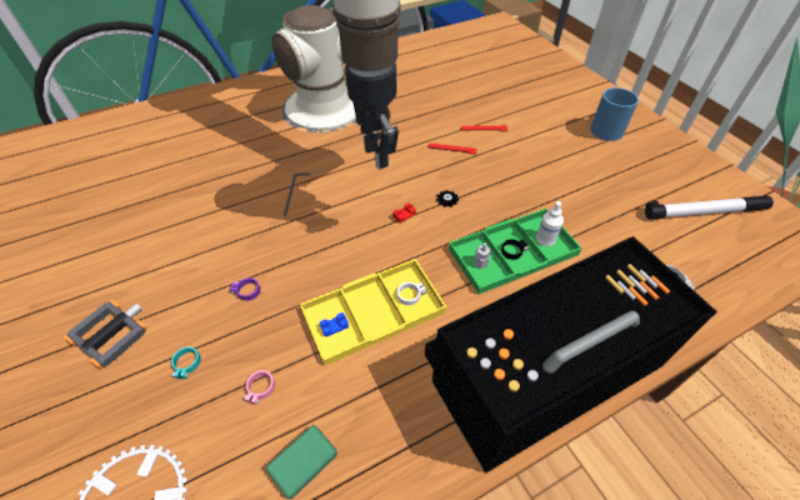

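View pics/side9.png

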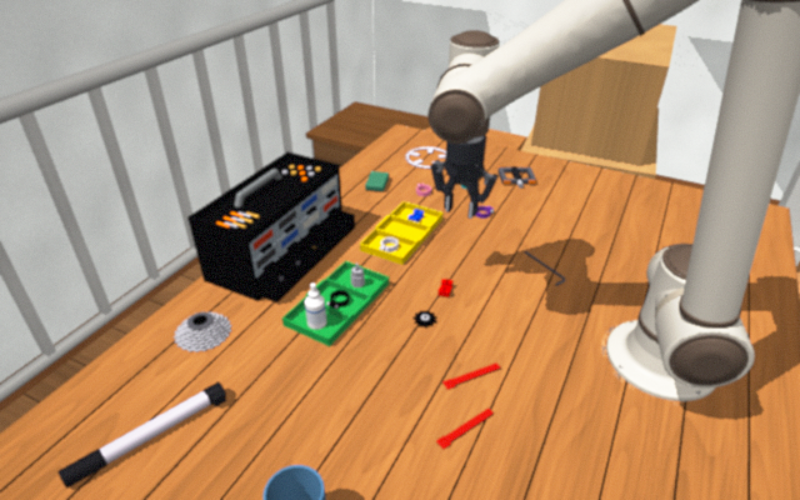

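All five items are in separate bays; red bumper and pulley are where they were. One last height check before handing in.

Run:
```python
from h import *
for c in("scene","side"):
    z=np.load("pics/%s9.npz"%c); P=cloud(arm.camera_info(c),z["d"]); z0=np.load("pics/%s0.npz"%c)
    P0=cloud(arm.camera_info(c),z0["d"])
    for n,x,y,r in(("tool",622,72,20),("black",627,141,24),("bottle",632,218,25),("silver",625,-81,24),("blue",622,-222,22)):
        q=P[(np.hypot(P[...,0]-x,P[...,1]-y)<r)&(z["d"]>0)]; print(c,n,"p50/p98 z",np.percentile(q[:,2],[50,95,99]).round(1))
    for n,x,y in(("red",444,5),("pulley",444,105)):
        f=lambda P,d:P[(np.hypot(P[...,0]-x,P[...,1]-y)<32)&(d>0)&(P[...,2]>4)][:,:2].mean(0)
        print(c,n,"shift",(f(P,z["d"])-f(P0,z0["d"])).round(1))
print(arm.read_state()["clock"])
arm.job_done()
```

```text
scene tool p50/p98 z [23.5 45.4 58.6]
scene black p50/p98 z [ 7.6 18.9 20.1]
scene bottle p50/p98 z [ 48.6  90.2 103.1]
scene silver p50/p98 z [ 5.8 18.7 19.5]
scene blue p50/p98 z [14.  21.9 22.6]
scene red shift [ 3.9 -4.8]
scene pulley shift [ 0.2 -0.2]
side tool p50/p98 z [25.3 47.8 58.3]
side black p50/p98 z [ 9.9 19.2 20.1]
side bottle p50/p98 z [ 47.7  91.1 102.7]
side silver p50/p98 z [10.8 19.8 21.5]
side blue p50/p98 z [16.6 23.5 24. ]
side red shift [  0.1 -15.4]
side pulley shift [-2.8 -0.5]
32.325
the job is handed in; nothing more can be done
```

The red bumper's shift figure probably includes points from the gripper hanging near it. I'll check that on the saved pictures.

Run:
```python
import numpy as np,cv2
for c in("scene","side"):
    o=[]
    for k in "09":
        p=np.load(f"pics/{c}{k}.npz")["p"]; h=cv2.cvtColor(p,cv2.COLOR_RGB2HSV)
        m=((h[...,0]<5)|(h[...,0]>172))&(h[...,1]>180)&(h[...,2]>60); v,u=np.nonzero(m)
        a=(324,171) if c=="scene" else (356,231); s=np.hypot(u-a[0],v-a[1])<16; o.append((u[s].mean().round(1),v[s].mean().round(1),s.sum()))
    print(c,o)
```

```text
scene [(np.float64(323.2), np.float64(170.1), np.int64(159)), (np.float64(323.2), np.float64(170.2), np.int64(160))]
side [(np.float64(356.2), np.float64(230.1), np.int64(107)), (np.float64(356.3), np.float64(230.1), np.int64(106))]
```

Both kits are made up, and I handed the job in at 32.3 s, under the 118 s limit.

| Tray | Low-y bay | Middle bay | High-y bay |
|---|---|---|---|
| Green | lockring tool, standing | black clamp, flat | lube bottle, standing |
| Yellow | blue bumper | empty | silver clamp, flat |

I placed them in the order you listed them. Each was lowered until the wrist felt the bay's floor (about 4 to 5 N) and only then released.

**Last checks**
- **Heights:** the final scene and side pictures show each item alone in its bay. The tops read about 58–59 mm for the tool, 20 mm for the black clamp and 103 mm for the bottle. They read about 20–21 mm for the silver clamp and 22–24 mm for the bumper. All match standing or lying on the 4 mm floor.
- **Untouched items:** the pulley wheel had moved no more than 3 mm by depth, within the cameras' error.
- **A check that disagreed:** the depth check gave the red bumper a false shift of 6 to 15 mm, most likely because the hanging gripper got into the measurement. Comparing its colour outline in the first and last pictures showed a change of 0.1 pixel at most in both views, so it did not move. I ran that comparison after handing in.
- **Network positions:** the networks' tray positions were up to 7 mm off. I used fits to the tray rims instead, and the fixed cameras' depth agreed with those to about 2 mm.

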